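# Hang a serving board on the peg with an S-hook

### The arm

A 6-joint arm with a two-finger parallel gripper is mounted at the origin on a cart in front of the work surface, level with it; the furniture and walls round the work are solid. World frame = base frame: x ahead of the robot, y to its left, z up, the work surface at z = 0. Lengths are in m, angles in rad, forces in N, time in s.
With the tool pointing down it reaches from about 0.4 to 0.825 m from the base axis. Payload 7 kg.
Tool frame: the origin (TCP) lies on the mounting face of the last link; the fingertips stand arm.tcp_to_tips ahead of it and the grasp point (between the pads) lies 159 mm ahead of it (arm.tcp_to_tips is the distance from the TCP to the fingertips, in m); z points along the fingers, y is the direction in which the jaws open and shut (so a half turn about z gives the same grasp; the last joint's range is limited). The gripper opens to 88 mm and grips with 3 to 60 N. Pads are 19 mm wide; open, the fingers measure 130 mm over their backs; the gripper's body (78 mm by 193 mm) begins 47 mm behind the grasp point.
Start: joints at [-1.051, 0.359, 0.012, 0, -1.224, -0.288], TCP at [0.155, -0.657, 0.405] pointing down, gripper open.
Joint ranges: [-3.07, 3.07], [-1.43, 2.12], [-1.02, 1.25], [-3.03, 1.67], [-3.05, -0], [-3.03, 3.03]. Speed limits (rad/s): [2.39, 2.39, 3.01, 3.14, 3.14, 3.14].

### API

Orientations are given as [roll, pitch, yaw] about the fixed x, y, z axes, in that order (R = Rz(yaw) Ry(pitch) Rx(roll)).
In Python, from station import arm, cams, job_done, finder gives the robot as it stands.
- The arm moves only by the tool play_rows, never from a script. Its argument "targets" is a list that holds one entry, the list of rows, each a list of 4 numbers: the shift along the tool's x, y, z in m, then the turn about the tool's z in degrees. A call has 1 to 5 rows; each row is the pose to reach, as a shift and turn from the pose commanded when the call began, along the tool's axes at that moment; what a row does not reach only later rows make up. A row lasts 1/8 s, in which the tool goes at most 62.5 mm and 10.7 degrees, less where a joint would pass 70% of its speed; a pose out of reach is approached as far as the arm can. A call with a gripper value outside its range is refused whole. "grip" is the closure in counts, from 0 (fully open) to 255 (shut), set as the call begins (left out, the last holds). The fingers move at their own pace and stop on an object; "newtons" is the grip in N (left out, the last holds). Time passes only in rows, so rows that repeat a pose let the fingers close. It gives the time, the measured TCP pose, the force and the opening at its end, in the units of the state.
- arm.get_state(): the state, without advancing time (a new reading comes with each control period).
- cams.grab_frame(name): name is "scene" or "side" or "wrist"; returns (picture, depth): 420x560x3 uint8, red, green, blue; 420x560 float32, m along the optical axis (not along the pixel's ray), 0 where there is no reading.
- cams.camera_params(name): a dict with "intrinsics" (3x3 intrinsics, pixels), "position" and "attitude" of the camera in the world. Camera axes: x right, y down, z forward; pixel columns grow to the right and rows downward; lengths in m; the calibration is good to about 2 mm. A picture is of the moment at which its call begins: read the wrist's pose just before it. camera_params takes no time and is no camera call; for the wrist camera it gives the pose at the moment of the call.
- job_done(): hands the job in, once; it reports no verdict.
Trained networks look in the newest picture that a camera, given by its name, has taken for a name from the list of things; names that differ only in an ending like _2 or _b are one class to them, and where a whole thing is asked for, a point or a joint stands for the part that bears it (a point fixed in the world has none). Each returns a list of dicts, best first, with "score" (0 to 1); they miss things now and then, are a little off and sometimes report something else, mostly with a low value. They report only what shows in the picture. A call takes as long as a camera call. They do not tell look-alikes from the thing itself.
- finder.find_in(camera, query): "xyz" ([x, y, z] in m, in world coordinates, good to about 4 mm: the middle of the surface that is visible of it).
- finder.masks_of(camera, query): "mask" (420x560 bool, what is visible of it).
The state is a dict: "t": time; "q": joint angles; "qd": joint speeds; "joint_efforts": joint torques, N m; "eef_pos": TCP position; "ee_rot": TCP orientation; "force": force on the tool from outside, world axes, zero at the start; "moment": the same for the moment, N m; "width": finger opening in m.
Only numpy, scipy, OpenCV 4.12 (cv2) and the standard library are available. Lean on these libraries where they do the work, as an engineer would, in place of code of your own. Each camera call takes 0.05 s, during which the arm holds its last target. There are 200 camera calls.

### The job

Put the little serving board away: take the steel S-hook off the middle peg of the stand, pass its lower tip through the board's round hole from the front while the board still stands in its rack, then lift the board out by the hook and hang the hook back on the middle peg. Leave hook and board hanging freely and at rest, and do not disturb the jug, tamper, sugar caddy or cup.

Things in the scene. Friction and masses are not known exactly. Their poses are not given: they have to be found in the camera images.
- peg_stand: Fixed steel stand left or right of the robot (rack on the other side), 340 mm wide. Origin on the counter below the middle peg; x to the back, y along the row of three pegs (90 mm apart), z up. Wooden shelf over the pegs: underside at 380 mm, x -5 to +85 mm, so a gripper pointing straight down is blocked; tilted 25 to 40 degrees (fingers down and to +x) it fits. Feet x -30 to +75, y +-155.
- peg (a point): Point on the axis of the middle peg where the hook hangs: a level round steel peg of 8 mm diameter along the stand's x, axis 298 mm above the counter. Its free end, with a knob of 14 mm diameter, points to the robot, from 12 to 16 mm before this point; its root is 47 mm behind this point. 80 mm to the shelf above.
- s_hook: Loose S-hook of 7 mm dark wire, 194 mm tall, 90 g, hanging still on the middle peg; axes at the start parallel to peg_stand's, z up. Origin: centre of its black rubber grip sleeve (14 mm wide along y, 13 deep, 44 long, leaning 20 degrees, top to +x). Top 135 mm above, bottom 59 mm below the origin. Its bends are square to each other. Raised about 8 mm it passes the peg's knob and comes off to -x.
- hook_upper (a point): Centre of the circle of the upper bend, (8.7, -0.8, 116.4) mm from the hook's origin. Half circle in the y-z plane, 15 mm radius to the wire's centre (23 mm free between its legs), open downward, so that the peg runs through it along x; free end on the +y side, 111 mm above the origin. When hung it lies 7.5 mm below the peg's axis.
- hook_lower (a point): Point on the wire's centre line at the bottom of the lower bend, (15.6, 0.4, -55.4) mm from the hook's origin; the board hangs here. Bend in the x-z plane, 26 mm radius, open upward: shank on the -x side (to x = -15 mm), tip on the +x side.
- hook_tip (a point): Tip of the lower bend (wire centre), (37.6, 0.3, -41.5) mm from the hook's origin: 22 mm beyond hook_lower along +x and 14 mm higher. The bend passes the board's hole by a straight move along +x.
- rack: Fixed pale wooden block, 90 x 150 mm, with one slot along its y that holds the board upright by its lower edge (slot 13 mm wide, 22 mm deep, floor 12 mm above the counter, end blocks 42 mm high). Origin on the counter under the middle of the slot; z up, y along the slot, x to the back.
- board: Loose dark wooden serving board, 8 mm thick, 110 mm tall, about 130 g, standing in the rack's slot with its flat sides facing -x (robot) and +x. A 104 mm wide, 56 mm tall body below and a 54 x 54 mm neck above with a round hole. Origin: middle of its lower edge; x through the thickness, y along the width, z up to the hole.
- board_hole (a point): Centre of the round through hole, 32 mm diameter, in the board's neck: 83 mm above the board's lower edge, in the middle of the thickness; 11 mm of wood remain above and beside the hole.
- steel_jug: Bystander: small steel milk jug, 89 x 58 x 87 mm high, origin at the centre of its underside; stands between rack and stand.
- tamper: Bystander: coffee tamper, 58 mm diameter, 94 mm high, origin at the centre of its underside; stands between rack and stand.
- sugar_caddy: Bystander: white caddy with sachets, 74 x 77 x 60 mm high, origin at the centre of its underside; at the front right.
- espresso_cup: Bystander: white espresso cup, 90 x 78 x 55 mm high, origin at the centre of its underside; at the front left.
Mind the look-alikes: they are no part of the job. Leave any green look-alike of the board alone.

How it is judged:
On the way, in this order (a step that is already met when the one before it is completed fails the run):
1. the S-hook's lower end passes through the board's hole from the front, tip out at the back, while the board still stands in the rack (x of hook_lower in the frame of board between -0.014 and 0.012 m and y of hook_lower in the frame of board between -0.016 and 0.016 m and z of hook_lower in the frame of board between 0.065 and 0.101 m and x of hook_tip in the frame of board above 0.006 m and z of board in the frame of rack below 0.024 m and horizontal distance between board and rack below 0.03 m), for 0.1 s.
2. the board hangs clear of the rack on the held hook (x of hook_lower in the frame of board between -0.014 and 0.012 m and y of hook_lower in the frame of board between -0.016 and 0.016 m and z of hook_lower in the frame of board between 0.065 and 0.101 m and x of hook_tip in the frame of board above 0.006 m and z of board in the frame of rack above 0.05 m and contact force between the fingers and s_hook above 0.5 N), for 0.2 s.
At the end, for the whole second after the job is handed in: The S-hook hangs on the middle peg (peg inside its upper bend, behind the knob), its lower bend is through the board's hole with the tip out at the back, the board hangs from it at least 15 mm above the counter, and both move slower than 0.1 m/s (x of hook_lower in the frame of board between -0.014 and 0.012 m and y of hook_lower in the frame of board between -0.016 and 0.016 m and z of hook_lower in the frame of board between 0.065 and 0.101 m and x of hook_tip in the frame of board above 0.006 m and x of hook_upper in the frame of peg between -0.014 and 0.045 m and y of hook_upper in the frame of peg between -0.012 and 0.012 m and z of hook_upper in the frame of peg between -0.018 and 0.003 m and contact force between s_hook and peg_stand above 0.5 N and contact force between board and s_hook above 0.3 N and height (world z) of board above 0.015 m and linear speed of each of board, s_hook below 0.1 m/s); the robot touches nothing.
It fails at once if the steel jug is pushed more than 30 mm or tipped (distance of steel_jug from where it was at the start of the episode above 0.03 m or angle between steel_jug's own z axis and vertical above 0.4 rad).
It fails at once if the tamper is pushed more than 30 mm or tipped (distance of tamper from where it was at the start of the episode above 0.03 m or angle between tamper's own z axis and vertical above 0.4 rad).
It fails at once if the sugar caddy is pushed more than 30 mm or tipped (distance of sugar_caddy from where it was at the start of the episode above 0.03 m or angle between sugar_caddy's own z axis and vertical above 0.4 rad).
It fails at once if the espresso cup is pushed more than 30 mm or tipped (distance of espresso_cup from where it was at the start of the episode above 0.03 m or angle between espresso_cup's own z axis and vertical above 0.4 rad).
It also fails if it takes over 64 s, if anything falls off the work surface, if the arm or the gripper's body presses on something with over 40 N, if the wrist force passes 120 N, or if a joint passes its speed limit or range.

## Working session

There is one attempt and no reset: what is moved stays moved. The work goes in short steps, Python scripts to look and compute and a tool call to move; the robot and the scene stay as the last step left them, time stands still between calls to the robot, and variables do not carry over. Pictures are saved under pics/ and viewed, about 8 in all and at most 12, crops included, and the job is handed in when it is done.

Besides the shell and the picture viewer there is one more tool, called by a JSON object that holds its "method" and its "body", one argument or row to a line. play_rows: Moves the arm, as the interface text tells. Its arguments: {"type":"object","properties":{"targets":{"type":"array","items":{"type":"array","items":{"type":"array","items":{"type":"number"}}}},"grip":{"type":"number"},"newtons":{"type":"number"}},"required":["targets"]}

```bash
ls; mkdir -p pics
cat > h.py <<'E'
import numpy as np,cv2
from scipy.spatial.transform import Rotation as R
from station import arm,cams,job_done,finder
def Rm(a):
    a=np.array(a,float)
    return a if a.shape==(3,3) else (R.from_euler('xyz',a).as_matrix() if a.size==3 else R.from_quat(a).as_matrix())
def cloud(c,d,p=None):
    p=p or cams.camera_params(c);K=np.array(p['intrinsics']);v,u=np.mgrid[:d.shape[0],:d.shape[1]]
    P=np.stack([(u-K[0,2])/K[0,0]*d,(v-K[1,2])/K[1,1]*d,d],-1)
    return P@Rm(p['attitude']).T+np.array(p['position'])
def proj(c,X):
    p=cams.camera_params(c);K=np.array(p['intrinsics']);x=(np.atleast_2d(X)-p['position'])@Rm(p['attitude']);x=x@K.T
    return x[:,:2]/x[:,2:]
def save(n,im,s=1): cv2.imwrite('pics/'+n,cv2.cvtColor(cv2.resize(im,None,fx=s,fy=s,interpolation=cv2.INTER_CUBIC),cv2.COLOR_RGB2BGR))
E
python3 - <<'E'
from h import *
s=arm.get_state();print(s);print(arm.tcp_to_tips)
for c in['scene','side','wrist']:
    p=cams.camera_params(c);print(c,p)
I=[]
for c in['scene','side']:
    im,d=cams.grab_frame(c);np.savez(c+'.npz',im=im,d=d);I.append(im)
    for q in ['s_hook','peg_stand','rack','board','board_hole','peg','hook_lower','hook_upper','steel_jug','tamper','sugar_caddy','espresso_cup']:
        print(c,q,[(np.round(r['xyz'],3).tolist(),round(r['score'],2)) for r in finder.find_in(c,q)[:4]])
save('a.png',I[0],1.4);save('b.png',I[1],1.4)
E
```

```text
pics
{'t': 0.0, 'q': array([-1.05091045e+00,  3.59393461e-01,  1.10730963e-02, -3.64022314e-04,
       -1.22409010e+00, -2.88109458e-01]), 'qd': array([-0.00092669,  0.00069162,  0.00045045,  0.00146953,  0.00069041,
        0.00016507]), 'joint_efforts': array([-1.07249463e-03, -5.82711911e+01,  2.93049181e+01,  6.99705362e+00,
        6.82194936e-03, -1.50198166e-04]), 'eef_pos': array([ 0.15501802, -0.656764  ,  0.40372188]), 'ee_rot': array([ 3.13994780e+00, -1.30588815e-04, -2.90994010e+00]), 'force': array([-0.24005507,  0.98779324, -0.27989896]), 'moment': array([ 0.0119416 , -0.02357667,  0.00568141]), 'width': 0.08734846396332205}
0.1781
scene {'intrinsics': array([[540.02921726,   0.        , 281.80596594],
       [  0.        , 540.02921726, 209.31099751],
       [  0.        ,   0.        ,   1.        ]]), 'position': array([-0.03055017,  1.31921659,  1.04874843]), 'attitude': array([-2.1140618 ,  0.02209848, -2.71488558])}
side {'intrinsics': array([[395.36578442,   0.        , 278.24814095],
       [  0.        , 395.36578442, 203.44335701],
       [  0.        ,   0. 
[... 999 characters left out ...]
0.42, -0.364, 0.037], 0.77)]
scene espresso_cup [([0.408, 0.368, 0.036], 0.73), ([0.698, 0.329, 0.395], 0.59)]
side s_hook []
side peg_stand [([0.709, 0.182, 0.395], 0.67), ([0.622, -0.26, 0.073], 0.46)]
side rack [([0.61, -0.272, 0.011], 0.77)]
side board [([0.615, -0.255, 0.067], 0.79), ([0.758, -0.153, 0.048], 0.67)]
side board_hole [([0.754, -0.154, 0.047], 0.73), ([0.622, -0.26, 0.07], 0.57)]
side peg [([0.71, 0.187, 0.397], 0.92)]
side hook_lower [([0.664, 0.224, 0.187], 0.56)]
side hook_upper [([0.705, 0.181, 0.393], 0.59), ([0.666, 0.231, 0.187], 0.44)]
side steel_jug []
side tamper []
side sugar_caddy [([0.422, -0.399, 0.042], 0.58)]
side espresso_cup [([0.428, 0.397, 0.053], 0.62)]
```

View pics/a.png

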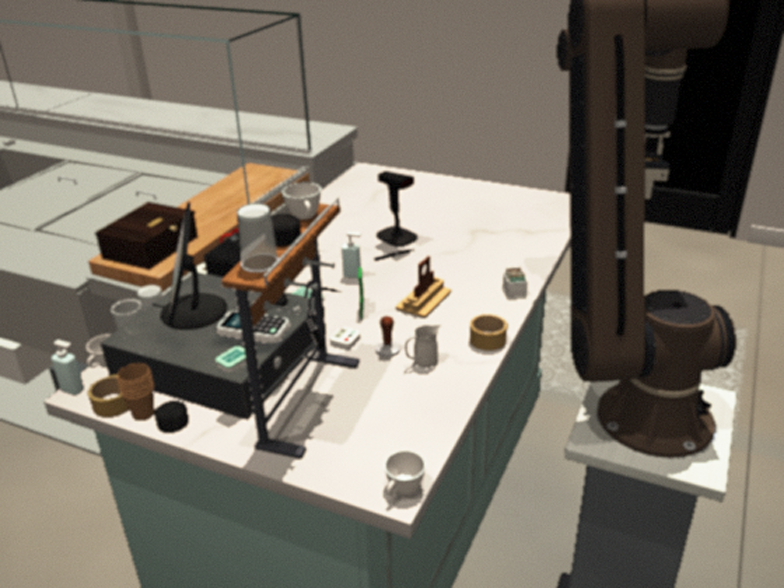

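View pics/b.png

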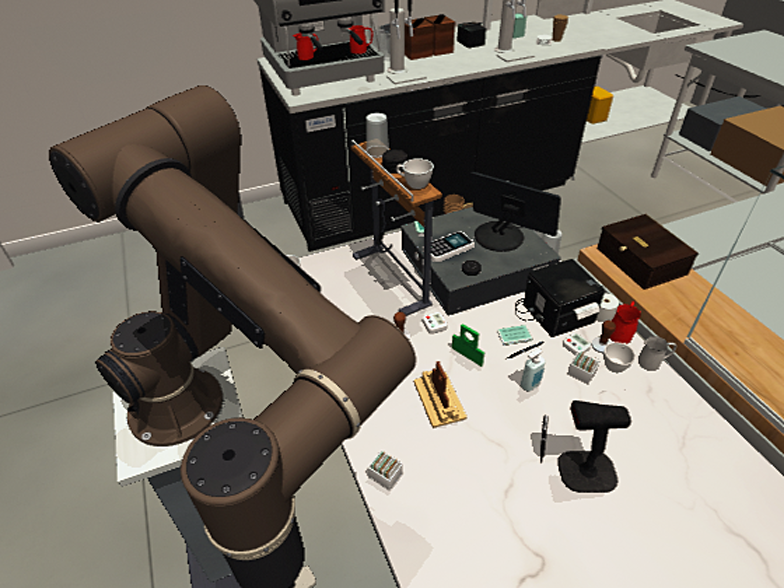

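Scene view (pixels /1.4): the stand is at left, with the hook on its middle peg near (330,265). The brown board stands in its rack at (425,275) and the green look-alike is at (360,290). The side view shows the brown board at (440,385) and the green one at (467,345). Candidates for the board are brown (in the pale rack) and green (behind); I choose brown. Candidates for the hook are the middle peg against other things on the pegs, still to be checked in a crop.

Run:
```python
from h import *
C={}
for c in['scene','side']:
    z=np.load(c+'.npz');P=cloud(c,z['d']);im=z['im'];C[c]=im;X=P.reshape(-1,3);col=im.reshape(-1,3).astype(int);ok=z['d'].ravel()>0
    m=ok&(abs(X[:,2]-.395)<.012)&(X[:,0]>.55)&(X[:,0]<.85)&(X[:,1]>0)&(X[:,1]<.5)
    r=cv2.minAreaRect(X[m,:2].astype(np.float32));print(c,'shelf',m.sum(),r,np.median(X[m,2]));print(cv2.boxPoints(r).round(3).tolist())
    b=ok&(X[:,0]>.5)&(X[:,0]<.72)&(X[:,1]>-.36)&(X[:,1]<-.14)
    w=b&(X[:,2]>.012)&(X[:,2]<.05)
    r=cv2.minAreaRect(X[w,:2].astype(np.float32));print('rack',w.sum(),r)
    w=b&(X[:,2]>.062)&(X[:,2]<.2)
    Q=X[w];print('board',len(Q),Q.mean(0),Q.max(0),Q.min(0));r=cv2.minAreaRect(Q[:,:2].astype(np.float32));print(r)
    dd=Q[:,:2]-Q[:,:2].mean(0);u,s,vt=np.linalg.svd(dd);print('dir',vt[0],s)
    print('cnt z',np.median(X[ok&(abs(X[:,0]-.5)<.03)&(abs(X[:,1]+.15)<.03)],0))
im=C['scene'];save('c.png',np.hstack([im[140:280,150:290],im[150:290,260:400]]),2.8)
```

```text
scene shelf 1376 ((0.7053492069244385, 0.2391592413187027), (0.09235657006502151, 0.3531436622142792), 6.360040187835693) 0.3944009354970617
[[0.6399999856948853, 0.4099999964237213], [0.6790000200271606, 0.05900000035762787], [0.7710000276565552, 0.0689999982714653], [0.7319999933242798, 0.41999998688697815]]
rack 392 ((0.6208194494247437, -0.24376706779003143), (0.15957915782928467, 0.08633637428283691), 84.2772216796875)
board 148 [ 0.62343929 -0.24250975  0.09118227] [ 0.63129514 -0.19288021  0.12457151] [ 0.61611182 -0.30220142  0.06268254]
((0.623918354511261, -0.24745580554008484), (0.1093798577785492, 0.014002960175275803), 87.22828674316406)
dir [0.09185964 0.99577197] [0.27308606 0.0367606 ]
cnt z [ 0.47275337 -0.14940997 -0.4147099 ]
side shelf 717 ((0.7053123712539673, 0.2305860072374344), (0.09138940274715424, 0.35285958647727966), 7.040408611297607) 0.39463728527814057
[[0.6380000114440918, 0.4000000059604645], [0.6819999814033508, 0.05000000074505806], [0.7720000147819519, 0.061000000685453415], [0.7289999723434448, 0.41100001335144043]]
rack 511 ((0.623216450214386, -0.2520046830177307), (0.15055090188980103, 0.08741477131843567), 83.51566314697266)
board 141 [ 0.62147283 -0.25615071  0.0922919 ] [ 0.63018355 -0.20267939  0.12653585] [ 0.61346483 -0.30219447  0.06200655]
((0.6224924921989441, -0.2523041367530823), (0.09993484616279602, 0.010508546605706215), 84.23910522460938)
dir [0.09539779 0.99543923] [0.27870143 0.03088172]
cnt z [ 0.52973531 -0.17425789 -0.00565672]
```

View pics/c.png

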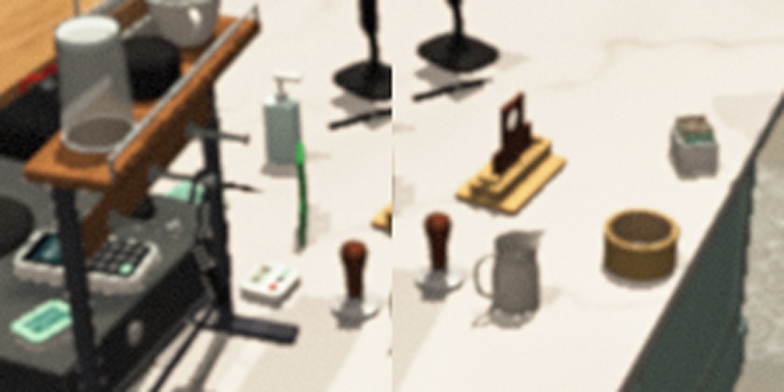

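Crop: the only hook is on the middle peg, at about (210,190) in the left half. Brown board with its hole is at (515,110) in the right half, in its pale rack; the green board is at (300,195) in the left half.

The plan is to move out high and see how a tilt can be got.

{"method": "play_rows", "body": {
  "targets": [
    [[-0.048,0.03,-0.02,0],[-0.096,0.06,-0.04,0],[-0.144,0.09,-0.06,0],[-0.192,0.12,-0.07,0],[-0.24,0.151,-0.08,0]]
  ]
}}

```text
t: 1.92
eef_pos: [0.3549, -0.4534, 0.4854]
ee_rot: [-3.141, 0.001, -2.91]
force: [1.5, -0.6, -0.4]
width: 0.0878
```

{"method": "play_rows", "body": {
  "targets": [
    [[-0.048,0.03,-0.02,0],[-0.096,0.06,-0.04,0],[-0.144,0.09,-0.06,0],[-0.192,0.12,-0.07,0],[-0.24,0.151,-0.08,0]]
  ]
}}

```text
t: 2.55
eef_pos: [0.5538, -0.2512, 0.5655]
ee_rot: [-3.141, 0.001, -2.91]
force: [0.6, -0.3, -0.3]
width: 0.0875
```

{"method": "play_rows", "body": {
  "targets": [
    [[-0.048,0.03,0,2.6],[-0.096,0.06,0,5.2],[-0.144,0.09,0,7.8],[-0.192,0.12,0,10.4],[-0.24,0.151,0,13]]
  ]
}}

```text
t: 3.18
eef_pos: [0.7527, -0.0493, 0.5648]
ee_rot: [-3.142, 0.0, -3.138]
force: [0.8, -0.7, 0.3]
width: 0.0879
```

{"method": "play_rows", "body": {
  "targets": [
    [[-0.05,0,0,0],[-0.1,0,0,0],[-0.15,0,0,0],[-0.2,0,0,0],[-0.25,0,0,0]]
  ]
}}

```text
t: 3.8
eef_pos: [0.9354, -0.0452, 0.5278]
ee_rot: [-3.134, 0.035, -3.136]
force: [1.1, 0.2, -1.0]
width: 0.0878
```

Run:
```python
from h import *
s=arm.get_state();print(s['q'],s['eef_pos'],s['ee_rot'])
```

```text
[ 0.16083524  0.90587504  1.24697613  0.0138297  -1.87851189 -1.72197267] [ 0.93542042 -0.0451994   0.5277585 ] [-3.13373496  0.03499546 -3.13620513]
```

{"method": "play_rows", "body": {
  "targets": [
    [[-0.06,0,0,0],[-0.12,0,0,0],[-0.18,0,0,0],[-0.24,0,0,0],[-0.3,0,0,0]]
  ]
}}

```text
t: 4.42
eef_pos: [0.9763, -0.0363, 0.4773]
ee_rot: [-3.127, 0.096, -3.136]
force: [0.0, -0.2, -0.6]
width: 0.0875
```

Run:
```python
from h import *
s=arm.get_state();print(s['q'],s['eef_pos'],s['ee_rot'])
```

```text
[ 0.16653291  0.96652575  1.25098611  0.03025818 -1.76301554 -1.72532658] [ 0.97632545 -0.03631225  0.47727539] [-3.12702389  0.09571117 -3.13604401]
```

{"method": "play_rows", "body": {
  "targets": [
    [[-0.05,0,-0.04,0],[-0.1,0,-0.08,0],[-0.15,0,-0.12,0],[-0.2,0,-0.16,0],[-0.25,0,-0.2,0]]
  ]
}}

```text
t: 5.05
eef_pos: [0.9569, -0.0261, 0.5357]
ee_rot: [-3.12, 0.147, -3.135]
force: [0.2, -0.2, 0.5]
width: 0.0874
```

{"method": "play_rows", "body": {
  "targets": [
    [[-0.05,0,-0.04,0],[-0.1,0,-0.08,0],[-0.15,0,-0.12,0],[-0.2,0,-0.16,0],[-0.25,0,-0.2,0]]
  ]
}}

```text
t: 5.68
eef_pos: [0.9354, -0.0163, 0.5901]
ee_rot: [-3.112, 0.197, -3.134]
force: [-0.1, 0.5, -0.5]
width: 0.0876
```

Run:
```python
from h import *
s=arm.get_state();print(s['q'],s['eef_pos'],s['ee_rot'])
```

```text
[ 0.20315507  0.85300891  1.25046897  0.06846631 -1.77971859 -1.74838026] [ 0.93537511 -0.01634612  0.59005666] [-3.11211634  0.19733776 -3.13364371]
```

{"method": "play_rows", "body": {
  "targets": [
    [[-0.06,-0.01,0,0],[-0.12,-0.02,0,0],[-0.18,-0.03,0,0],[-0.24,-0.04,0,0],[-0.3,-0.05,0,0]]
  ]
}}

```text
t: 6.3
eef_pos: [0.9738, -0.0387, 0.5467]
ee_rot: [-3.104, 0.249, -3.132]
force: [0.8, -0.4, -0.6]
width: 0.0878
```

{"method": "play_rows", "body": {
  "targets": [
    [[-0.06,-0.01,-0.02,0],[-0.12,-0.02,-0.04,0],[-0.18,-0.03,-0.06,0],[-0.24,-0.04,-0.08,0],[-0.3,-0.05,-0.1,0]]
  ]
}}

```text
t: 6.92
eef_pos: [0.9755, -0.0533, 0.5639]
ee_rot: [-3.094, 0.302, -3.129]
force: [-0.2, -0.2, 0.1]
width: 0.0875
```

{"method": "play_rows", "body": {
  "targets": [
    [[-0.06,-0.01,-0.03,0],[-0.12,-0.02,-0.06,0],[-0.18,-0.03,-0.09,0],[-0.24,-0.04,-0.12,0],[-0.3,-0.05,-0.15,0]]
  ]
}}

```text
t: 7.55
eef_pos: [0.9605, -0.0631, 0.6069]
ee_rot: [-3.084, 0.355, -3.126]
force: [-0.4, -0.7, -0.3]
width: 0.0878
```

{"method": "play_rows", "body": {
  "targets": [
    [[-0.06,-0.01,0,0],[-0.12,-0.02,0,0],[-0.18,-0.03,0,0],[-0.24,-0.04,0,0],[-0.3,-0.05,0,0]]
  ]
}}

```text
t: 8.18
eef_pos: [0.9877, -0.0768, 0.5837]
ee_rot: [-3.072, 0.408, -3.123]
force: [0.1, 0.4, -0.9]
width: 0.0882
```

{"method": "play_rows", "body": {
  "targets": [
    [[-0.06,-0.01,-0.02,0],[-0.12,-0.02,-0.04,0],[-0.18,-0.03,-0.06,0],[-0.24,-0.04,-0.08,0],[-0.3,-0.05,-0.1,0]]
  ]
}}

```text
t: 8.8
eef_pos: [0.9783, -0.0833, 0.6184]
ee_rot: [-3.059, 0.462, -3.118]
force: [0.8, -0.4, 0.2]
width: 0.0875
```

{"method": "play_rows", "body": {
  "targets": [
    [[-0.06,-0.01,-0.03,0],[-0.12,-0.02,-0.06,0],[-0.18,-0.03,-0.09,0],[-0.24,-0.04,-0.12,0],[-0.3,-0.05,-0.15,0]]
  ]
}}

```text
t: 9.43
eef_pos: [0.951, -0.0854, 0.6755]
ee_rot: [-3.046, 0.515, -3.113]
force: [0.0, -0.6, 0.5]
width: 0.0878
```

Run:
```python
from h import *
s=arm.get_state();print(s['q'],s['eef_pos'],s['ee_rot']);print(Rm(s['ee_rot']).round(3))
c=cams.camera_params('wrist');print(Rm(s['ee_rot']).T@(c['position']-s['eef_pos']),(Rm(s['ee_rot']).T@Rm(c['attitude'])).round(3))
```

```text
[ 0.14269686  0.79664878  1.25054237  0.15170845 -1.52313393 -1.67856282] [ 0.95103865 -0.08539709  0.67545398] [-3.0456678   0.51452501 -3.11305633]
[[-0.87   0.019  0.492]
 [-0.025  0.996 -0.082]
 [-0.492 -0.083 -0.867]]
[0.07141513 0.00049845 0.01985308] [[-0.001 -0.965 -0.263]
 [ 1.    -0.    -0.001]
 [ 0.001 -0.263  0.965]]
```

```bash
cat >> h.py <<'E'
def tl(pts,s=None):
    s=s or arm.get_state();Rt=Rm(s['ee_rot']);p=np.array(s['eef_pos'])
    for w in pts:
        w=np.array(w);d=Rt.T@(w-p);print('seg',d.round(4),'len',np.linalg.norm(d).round(3));p=w
E
python3 - <<'E'
from h import *
tl([(.62,-.0,.72),(.40,.27,.58),(.42,.5,.65),(.62,.72,.68)])
E
```

```text
seg [ 0.264   0.0752 -0.2086] len 0.345
seg [ 0.2536  0.2766 -0.0091] len 0.375
seg [-0.0576  0.2237 -0.0696] len 0.241
seg [-0.1943  0.2204  0.0545] len 0.299
```

{"method": "play_rows", "body": {
  "targets": [
    [[0.048,0.014,-0.038,0],[0.096,0.027,-0.076,0],[0.144,0.041,-0.114,0],[0.192,0.055,-0.152,0],[0.24,0.07,-0.19,0]]
  ]
}}

```text
t: 10.05
eef_pos: [0.6722, -0.0128, 0.7131]
ee_rot: [-3.046, 0.516, -3.113]
force: [0.1, 0.4, 0.9]
width: 0.0874
```

{"method": "play_rows", "body": {
  "targets": [
    [[0.04,0.042,-0.004,0],[0.08,0.084,-0.008,0],[0.12,0.127,-0.012,0],[0.16,0.17,-0.016,0],[0.2,0.212,-0.02,0]]
  ]
}}

```text
t: 10.68
eef_pos: [0.4932, 0.1956, 0.6134]
ee_rot: [-3.046, 0.516, -3.113]
force: [1.0, 0.9, 0.4]
width: 0.0876
```

{"method": "play_rows", "body": {
  "targets": [
    [[0.035,0.035,0,0],[0.07,0.07,0,0],[0.07,0.07,0,0]]
  ]
}}

```text
t: 11.05
eef_pos: [0.4337, 0.2644, 0.572]
ee_rot: [-3.044, 0.514, -3.108]
force: [0.2, 0.4, 1.0]
width: 0.0876
```

Run:
```python
from h import *
s=arm.get_state();print(s['t'],s['q'],s['eef_pos'],s['ee_rot'])
p=cams.camera_params('wrist');im,d=cams.grab_frame('wrist');np.savez('w1.npz',im=im,d=d,K=p['intrinsics'],pos=p['position'],att=p['attitude'])
for q in ['s_hook','hook_lower','hook_upper','hook_tip','peg']:
    print(q,[(np.round(r['xyz'],3).tolist(),round(r['score'],2)) for r in finder.find_in('wrist',q)[:3]])
save('d.png',im,1.4)
X=cloud('wrist',d,p).reshape(-1,3);m=(d.ravel()>0)
m=m&(abs(X[:,2]-.395)<.012)&(X[:,0]>.55)&(X[:,0]<.85)&(X[:,1]>0)&(X[:,1]<.5)
r=cv2.minAreaRect(X[m,:2].astype(np.float32));print(r,cv2.boxPoints(r).round(3).tolist(),np.median(X[m,2]))
```

```text
11.05 [ 1.08045127 -0.10980931 -0.43114906  0.54916233 -1.13136586 -2.8526056 ] [0.4336829  0.26444568 0.57203941] [-3.04372906  0.51367289 -3.10845001]
s_hook [([0.662, 0.233, 0.227], 0.94)]
hook_lower [([0.666, 0.233, 0.224], 0.89), ([0.515, 0.0, 0.052], 0.65)]
hook_upper [([0.664, 0.23, 0.226], 0.27)]
hook_tip [([0.662, 0.232, 0.225], 0.93)]
peg [([0.69, 0.235, 0.235], 0.9)]
((0.6636356711387634, 0.23258796334266663), (0.016896381974220276, 0.21441304683685303), 9.42004108428955) [[0.6380000114440918, 0.3370000123977661], [0.6729999780654907, 0.125], [0.6899999976158142, 0.12800000607967377], [0.6539999842643738, 0.3400000035762787]] 0.3890998051076648
```

View pics/d.png

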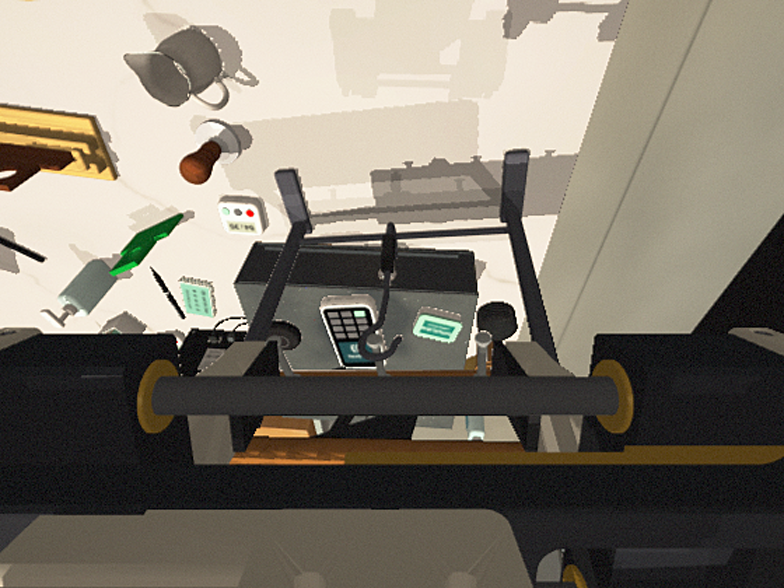

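Image (camera inverted, robot side up): hook sleeve is at (390,250), its upper bend on the knob at (380,345), and the fingers are at the left and right edges. The view confirms the chosen hook. Tool tilt is 30°, but it leans about 9° to −y, so I correct that with an outward push on the left side.

{"method": "play_rows", "body": {
  "targets": [
    [[-0.005,0.04,-0.02,-2],[-0.01,0.08,-0.04,-4],[-0.015,0.12,-0.06,-6],[-0.02,0.16,-0.08,-8],[-0.03,0.19,-0.1,-9]]
  ]
}}

```text
t: 11.98
eef_pos: [0.4163, 0.4624, 0.659]
ee_rot: [-2.959, 0.492, -2.935]
force: [0.1, -0.5, 0.0]
width: 0.0877
```

Run:
```python
from h import *
s=arm.get_state();print(s['t'],s['q'],s['eef_pos'],s['ee_rot']);print(Rm(s['ee_rot']).round(3))
tl([(.65,.62,.72),(.65+.225,.62+.2,.76)])
```

```text
11.975 [ 1.27735804  0.13059351  0.00380048  0.52668061 -1.39770343 -2.76834326] [0.41634684 0.46237911 0.65904091] [-2.95868168  0.49239032 -2.93517178]
[[-0.862 -0.117  0.492]
 [-0.181  0.98  -0.083]
 [-0.473 -0.16  -0.867]]
seg [-0.2588  0.1173  0.0492] len 0.288
seg [-0.2491  0.1632  0.0595] len 0.304
```

{"method": "play_rows", "body": {
  "targets": [
    [[-0.052,0.024,0.01,0],[-0.104,0.047,0.02,0],[-0.156,0.07,0.03,0],[-0.208,0.094,0.04,0],[-0.26,0.117,0.05,0]]
  ]
}}

```text
t: 12.6
eef_pos: [0.6341, 0.6076, 0.7165]
ee_rot: [-2.958, 0.496, -2.936]
force: [0.8, 1.7, 1.3]
width: 0.0875
```

{"method": "play_rows", "body": {
  "targets": [
    [[-0.05,0.033,0.01,0],[-0.1,0.065,0.02,0],[-0.15,0.1,0.03,0],[-0.2,0.13,0.04,0],[-0.25,0.163,0.05,0]]
  ]
}}

```text
t: 13.22
eef_pos: [0.6903, 0.6496, 0.6658]
ee_rot: [-2.977, 0.547, -2.927]
force: [-0.3, 0.4, 0.5]
width: 0.0876
```

{"method": "play_rows", "body": {
  "targets": [
    [[-0.05,0.033,0.01,0],[-0.1,0.065,0.02,0],[-0.15,0.1,0.03,0],[-0.2,0.13,0.04,0],[-0.25,0.163,0.05,0]]
  ]
}}

```text
t: 13.85
eef_pos: [0.729, 0.678, 0.6146]
ee_rot: [-2.991, 0.594, -2.916]
force: [-1.0, 0.8, -0.5]
width: 0.0877
```

Run:
```python
from h import *
s=arm.get_state();print(s['t'],s['q'],s['eef_pos'],s['ee_rot']);print(Rm(s['ee_rot']).round(3))
```

```text
13.85 [ 1.01958389  0.94941656  1.25160032  0.52312426 -1.54663601 -2.33583882] [0.72904916 0.67795989 0.6146077 ] [-2.99124122  0.59360087 -2.91613929]
[[-0.808 -0.139  0.573]
 [-0.185  0.982 -0.022]
 [-0.559 -0.124 -0.82 ]]
```

Run:
```python
from h import *
z=np.load('w1.npz');p=dict(intrinsics=z['K'],position=z['pos'],attitude=z['att'])
X=cloud('wrist',z['d'],p).reshape(-1,3);m=(z['d'].ravel()>0)&(abs(X[:,0]-.67)<.06)&(abs(X[:,1]-.232)<.035)
X=X[m]
for a in np.arange(.10,.34,.012):
    Q=X[(X[:,2]>=a)&(X[:,2]<a+.012)]
    if len(Q): print(round(a+.006,3),len(Q),'x',np.percentile(Q[:,0],[5,50,95]).round(3),'y',np.percentile(Q[:,1],[5,50,95]).round(3))
# shelf front edge in scene coordinates
a=z['im'][130:262,240:300];
```

```text
0.118 24 x [0.663 0.672 0.685] y [0.231 0.234 0.236]
0.13 30 x [0.647 0.687 0.694] y [0.231 0.235 0.237]
0.142 20 x [0.643 0.644 0.646] y [0.227 0.229 0.231]
0.154 35 x [0.645 0.646 0.648] y [0.224 0.229 0.235]
0.166 65 x [0.646 0.649 0.652] y [0.223 0.23  0.236]
0.178 81 x [0.65  0.653 0.658] y [0.224 0.23  0.237]
0.19 94 x [0.655 0.659 0.665] y [0.225 0.231 0.237]
0.202 41 x [0.663 0.665 0.668] y [0.228 0.231 0.234]
0.214 39 x [0.667 0.67  0.674] y [0.228 0.231 0.234]
0.226 24 x [0.67  0.671 0.673] y [0.229 0.232 0.235]
0.238 26 x [0.668 0.669 0.671] y [0.228 0.232 0.234]
0.25 29 x [0.666 0.667 0.669] y [0.228 0.231 0.234]
0.262 38 x [0.664 0.665 0.667] y [0.226 0.231 0.233]
0.274 57 x [0.664 0.666 0.668] y [0.217 0.223 0.229]
0.286 303 x [0.662 0.714 0.72 ] y [0.201 0.228 0.262]
0.298 297 x [0.65  0.663 0.695] y [0.216 0.231 0.245]
0.31 89 x [0.656 0.664 0.667] y [0.22 0.23 0.24]
```

Run:
```python
from h import *
tl([(.47,.45,.64),(.487,.2365,.419)])
```

```text
seg [ 0.2373 -0.191  -0.164 ] len 0.346
seg [ 0.1494 -0.1847  0.1956] len 0.308
```

{"method": "play_rows", "body": {
  "targets": [
    [[0.04,-0.032,-0.027,1],[0.08,-0.064,-0.054,2],[0.12,-0.096,-0.081,3],[0.16,-0.128,-0.108,3],[0.2,-0.16,-0.135,3]]
  ]
}}

```text
t: 14.48
eef_pos: [0.5369, 0.508, 0.6326]
ee_rot: [-3.028, 0.601, -2.979]
force: [-0.5, 0.7, 0.9]
width: 0.0877
```

Run:
```python
from h import *
s=arm.get_state();print(s['t'],s['q'],s['eef_pos'],s['ee_rot']);r=Rm(s['ee_rot']);print(r.round(3))
g=np.array([.658,.230,.174]);T=g-.159*r[:,2];print(T)
tl([(.47,.40,.6),T-.14*r[:,2],T])
```

```text
14.475 [ 1.12148731  0.28485604  0.09655796  0.6039383  -1.18205162 -2.74318023] [0.53688659 0.50802087 0.63258572] [-3.0278093   0.60146573 -2.9794785 ]
[[-0.814 -0.097  0.573]
 [-0.133  0.991 -0.021]
 [-0.566 -0.094 -0.819]]
[0.56686965 0.23338807 0.30424892]
seg [ 0.0872 -0.0975 -0.0093] len 0.131
seg [ 0.1107 -0.1468  0.1613] len 0.245
seg [-0.    0.    0.14] len 0.14
```

{"method": "play_rows", "body": {
  "targets": [
    [[0.044,-0.049,-0.005,0],[0.087,-0.098,-0.009,0],[0.124,-0.147,0.045,0],[0.161,-0.196,0.098,0],[0.198,-0.244,0.152,0]]
  ]
}}

```text
t: 15.1
eef_pos: [0.4836, 0.2779, 0.4639]
ee_rot: [-3.029, 0.602, -2.979]
force: [0.6, -0.4, 0.2]
width: 0.0875
```

Run:
```python
from h import *
s=arm.get_state();r=Rm(s['ee_rot']);print(s['t'],s['q'],s['eef_pos'])
p=cams.camera_params('wrist');im,d=cams.grab_frame('wrist');save('e.png',im,1.4)
X=cloud('wrist',d,p).reshape(-1,3);m=(d.ravel()>0)&(abs(X[:,0]-.67)<.06)&(abs(X[:,1]-.232)<.035);X=X[m]
for a in [.112,.124,.148,.16,.172,.184,.2,.22,.24]:
    Q=X[(X[:,2]>=a)&(X[:,2]<a+.012)]
    if len(Q): print(round(a+.006,3),len(Q),'x',np.percentile(Q[:,0],[5,50,95]).round(4),'y',np.percentile(Q[:,1],[5,50,95]).round(4))
g=np.array([.658,.230,.174]);T=g-.159*r[:,2];tl([T],s)
```

```text
15.1 [ 0.94137274 -0.01164704 -0.66762851  0.80952683 -0.71618921 -2.95885299] [0.48361986 0.27791148 0.46388134]
0.118 61 x [0.6607 0.6717 0.6817] y [0.2301 0.2336 0.2355]
0.13 78 x [0.6476 0.6878 0.6946] y [0.2301 0.234  0.2372]
0.154 72 x [0.6446 0.646  0.651 ] y [0.2242 0.2301 0.2364]
0.166 149 x [0.6465 0.6489 0.6537] y [0.2232 0.2303 0.2365]
0.178 151 x [0.6506 0.6534 0.6585] y [0.2242 0.2308 0.2372]
0.19 193 x [0.655  0.6582 0.6654] y [0.2244 0.231  0.2371]
0.206 82 x [0.6642 0.6672 0.6702] y [0.2283 0.2316 0.2345]
0.226 59 x [0.6701 0.6716 0.6735] y [0.229  0.2323 0.2348]
0.246 65 x [0.6665 0.668  0.6702] y [0.2284 0.2316 0.2344]
seg [ 0.0287 -0.0377  0.1794] len 0.186
```

View pics/e.png

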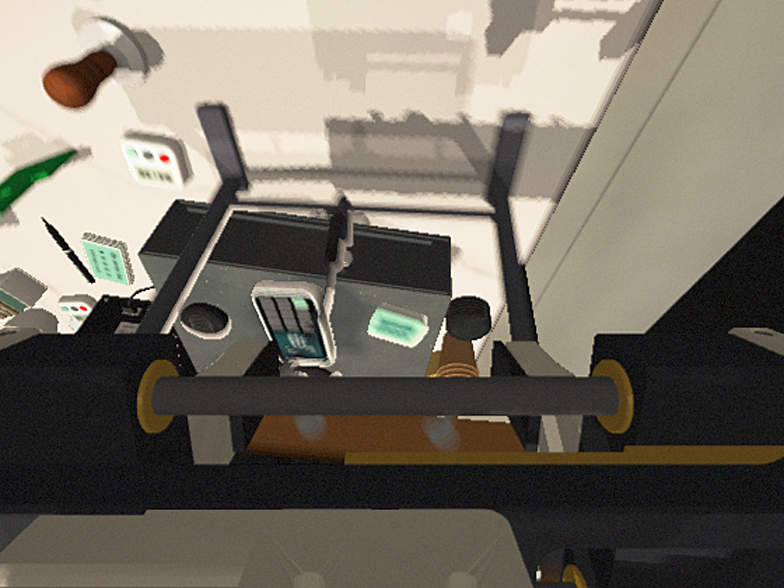

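The hook is centred well (sleeve at (340,235), origin about (.658,.231,.174)). Joint 6 is near its limit, so I fit the kinematics from my logged poses to plan safely.

```bash
cat > kin.py <<'E'
import numpy as np
from scipy.spatial.transform import Rotation as R
from scipy.optimize import least_squares
D=[([-1.051,.3594,.0111,-.0004,-1.2241,-.2881],(.155,-.6568,.4037),(3.1399,-.0001,-2.9099)),
([.1608,.9059,1.2470,.0138,-1.8785,-1.7220],(.9354,-.0452,.5278),(-3.1337,.0350,-3.1362)),
([.1665,.9665,1.2510,.0303,-1.7630,-1.7253],(.9763,-.0363,.4773),(-3.1270,.0957,-3.1360)),
([.2032,.8530,1.2505,.0685,-1.7797,-1.7484],(.9354,-.0163,.5901),(-3.1121,.1973,-3.1336)),
([.1427,.7966,1.2505,.1517,-1.5231,-1.6786],(.9510,-.0854,.6755),(-3.0457,.5145,-3.1131)),
([1.0805,-.1098,-.4311,.5492,-1.1314,-2.8526],(.4337,.2644,.5720),(-3.0437,.5137,-3.1085)),
([1.2774,.1306,.0038,.5267,-1.3977,-2.7683],(.4163,.4624,.6590),(-2.9587,.4924,-2.9352)),
([1.0196,.9494,1.2516,.5231,-1.5466,-2.3358],(.7290,.6780,.6146),(-2.9912,.5936,-2.9161)),
([1.1215,.2849,.0966,.6039,-1.1821,-2.7432],(.5369,.5080,.6326),(-3.0278,.6015,-2.9795)),
([.9414,-.0116,-.6676,.8095,-.7162,-2.9589],(.4836,.2779,.4639),(-3.029,.602,-2.979))]
Z,Y,X=np.eye(3)[[2,1,0]]
e=lambda ax,a:R.from_rotvec(ax*a).as_matrix()
def fk(q,p,s4,s5,ax4):
    # p: c0, h,ax,ay,L1, L2x,L2y,L2z, off56(3), d6, c6
    A=e(Z,q[0]);B=A@e(Y,q[1]);C=A@e(Y,q[1]-q[2]);Dm=C@e(ax4,s4*q[3]);E=Dm@e(Y,s5*q[4]);F=E@e(Z,-q[5]+p[10])@e(X,np.pi) if 0 else E@e(X,np.pi)@e(Z,p[10]-q[5])
    pos=A@np.array([p[1],p[2],p[0]])+B@np.array([0,0,p[3]])+C@np.array([p[4],p[5],p[6]])+Dm@np.array([p[7],p[8],p[9]])*0+E@np.array([p[7],p[8],p[9]])
    return pos,F
def fit():
    best=None
    for s4 in(1,-1):
      for ax4 in (X,Z):
       for s5 in(1,-1):
        for off in (0,np.pi/2,-np.pi/2):
         def res(p,full=False):
            o=[]
            for q,t,r in D:
                q=np.array(q);q2=q.copy();q2[4]=q[4]+s5*off
                P,F=fk(q2,p,s4,s5,ax4)
                o+=list((P-t)*3)+list(R.from_matrix(F.T@R.from_euler('xyz',r).as_matrix()).as_rotvec())
            return np.array(o)
         for c in(0,1.57,3.14,-1.57):
          x=least_squares(res,[.3,0,-.2,.5,.3,0,0,0,0,-.1,c],max_nfev=60)
          if best is None or x.cost<best[0]: best=(x.cost,x.x,s4,s5,ax4,off,res(x.x))
    return best
if __name__=='__main__':
    b=fit();print(b[0],b[1].round(4),b[2:6],abs(b[6]).max());import pickle;pickle.dump(b[:6],open('kin.pkl','wb'))
E
python3 kin.py
```

```text
2.1616907871038377e-07 [ 0.1988 -0.      0.9854  0.6016  0.4636 -0.9854  0.     -0.     -0.1918
 -0.2     1.5708] (-1, -1, array([1., 0., 0.]), -1.5707963267948966) 0.00027707194034086387
```

```bash
cat > ik.py <<'E'
import pickle,numpy as np
from kin import fk,R
from scipy.optimize import least_squares
_,p,s4,s5,ax4,off=pickle.load(open('kin.pkl','rb'))
lo=np.array([-3.07,-1.43,-1.02,-3.03,-3.05,-3.03]);hi=np.array([3.07,2.12,1.25,1.67,0,3.03])
def FK(q):
    q=np.array(q,float).copy();q[4]+=s5*off;return fk(q,p,s4,s5,ax4)
def IK(pos,Rt,q0):
    f=lambda q:(lambda a:np.r_[(a[0]-pos)*3,R.from_matrix(a[1].T@Rt).as_rotvec()])(FK(q))
    x=least_squares(f,np.clip(q0,lo+1e-3,hi-1e-3),bounds=(lo,hi));return x.x,np.abs(x.fun).max()
E
python3 - <<'E'
from h import *
from ik import *
s=arm.get_state();r=Rm(s['ee_rot']);q0=s['q'];print(FK(q0)[0]-s['eef_pos'])
g=np.array([.658,.231,.174])
hb=np.array([.622,-.25,.095]) # board hole ~
for a in(0,3,6,12):
    rr=r@R.from_euler('z',a,degrees=True).as_matrix();T=g-.159*rr[:,2]
    q=q0
    for n,w in[('pre',T-.14*rr[:,2]),('grasp',T),('up',T+[-.0,0,.012]),('out',T+[-.1,-.01,.012]),('mid',(.40,0,.40)),('bfront',T+[-.036-.07,-.48,-.02]),('b',T+[-.036,-.48,-.02]),('blift',T+[-.036,-.48,.1])]:
        q,er=IK(np.array(w),rr,q);print(a,n,np.round(w,3),q.round(2),round(er,4))
E
```

```text
[-1.05750622e-05 -3.87427260e-05 -2.40786521e-05]
0 pre [0.489 0.24  0.421] [ 0.85 -0.01 -0.78  0.91 -0.6  -3.01] 0.0
0 grasp [0.568 0.236 0.305] [ 0.64  0.21 -0.77  1.06 -0.37 -3.03] 0.0893
0 up [0.568 0.236 0.317] [ 0.65  0.2  -0.76  1.06 -0.38 -3.03] 0.0758
0 out [0.468 0.226 0.317] [ 0.79  0.05 -0.9   0.94 -0.45 -3.03] 0.1048
0 mid [0.4 0.  0.4] [ 0.52 -0.31 -1.02  0.75 -0.46 -2.58] 0.0084
0 bfront [ 0.462 -0.244  0.285] [-0.14  0.11 -0.64 -0.22 -0.23 -1.11] 0.0
0 b [ 0.532 -0.244  0.285] [-0.11  0.21 -0.54 -0.15 -0.22 -1.19] 0.0
0 blift [ 0.532 -0.244  0.405] [-0.11  0.07 -0.42 -0.07 -0.48 -1.29] 0.0
3 pre [0.489 0.24  0.421] [ 0.85 -0.01 -0.77  0.88 -0.61 -3.03] 0.0089
3 grasp [0.568 0.236 0.305] [ 0.66  0.21 -0.75  1.   -0.38 -3.03] 0.0997
3 up [0.568 0.236 0.317] [ 0.66  0.2  -0.75  1.   -0.39 -3.03] 0.0864
3 out [0.468 0.226 0.317] [ 0.8   0.05 -0.88  0.89 -0.46 -3.03] 0.1177
3 mid [0.4 0.  0.4] [ 0.52 -0.31 -1.02  0.75 -0.46 -2.64] 0.0086
3 bfront [ 0.462 -0.244  0.285] [-0.14  0.11 -0.64 -0.22 -0.23 -1.16] 0.0
3 b [ 0.532 -0.244  0.285] [-0.11  0.21 -0.54 -0.15 -0.22 -1.25
[... 518 characters left out ...]
244  0.285] [-0.11  0.21 -0.54 -0.15 -0.22 -1.3 ] 0.0
6 blift [ 0.532 -0.244  0.405] [-0.11  0.07 -0.42 -0.07 -0.48 -1.39] 0.0
12 pre [0.489 0.24  0.421] [ 0.86 -0.   -0.7   0.73 -0.64 -3.03] 0.0573
12 grasp [0.568 0.236 0.305] [ 0.69  0.22 -0.7   0.83 -0.4  -3.03] 0.1326
12 up [0.568 0.236 0.317] [ 0.69  0.21 -0.7   0.83 -0.42 -3.03] 0.1202
12 out [0.468 0.226 0.317] [ 0.82  0.06 -0.83  0.74 -0.48 -3.03] 0.1582
12 mid [0.4 0.  0.4] [ 0.52 -0.31 -1.02  0.75 -0.46 -2.79] 0.0091
12 bfront [ 0.462 -0.244  0.285] [-0.14  0.11 -0.64 -0.22 -0.23 -1.32] 0.0
12 b [ 0.532 -0.244  0.285] [-0.11  0.21 -0.54 -0.15 -0.22 -1.4 ] 0.0
12 blift [ 0.532 -0.244  0.405] [-0.11  0.07 -0.42 -0.07 -0.48 -1.5 ] 0.0
```

Run:
```python
from h import *
from ik import *
s=arm.get_state();q0=s['q']
g=np.array([.658,.231,.174]);ys=np.array([-.113,.9936,0])
for flip in(1,-1):
 for th in(25,30,35):
  for az in(0,8,16,24):
    t,a=np.radians([th,az]);z=np.array([np.sin(t)*np.cos(a),np.sin(t)*np.sin(a),-np.cos(t)])
    y=ys-z*(ys@z);y/=np.linalg.norm(y);y*=flip;x=np.cross(y,z);rr=np.stack([x,y,z],1)
    T=g-.159*z;q=q0 if flip==1 else q0+np.array([0,0,0,0,0,3.1]);o=[]
    for w in(T-.12*z,T,T+[0,0,.014],T+[-.08,-.01,.014]):
        q,er=IK(w,rr,q);o.append((q.round(2)[[0,3,4,5]].tolist(),round(er,3)))
    print(flip,th,az,'slope',np.degrees(np.arcsin(y[2])).round(1),'yaw',np.degrees(np.arctan2(-y[0],y[1])).round(1),o[1],[k[0][3] for k in o],max(k[1] for k in o))
```

```text
1 25 0 slope -2.5 yaw 5.3 ([0.69, 0.71, -0.43, -2.77], np.float64(0.0)) [-2.61, -2.77, -2.72, -2.88] 0.0
1 25 8 slope 0.6 yaw 6.8 ([0.68, 0.62, -0.38, -2.68], np.float64(0.0)) [-2.52, -2.68, -2.63, -2.81] 0.0
1 25 16 slope 3.6 yaw 8.2 ([0.67, 0.46, -0.37, -2.52], np.float64(0.0)) [-2.4, -2.52, -2.48, -2.68] 0.0
1 25 24 slope 6.7 yaw 9.5 ([0.66, 0.27, -0.4, -2.31], np.float64(0.0)) [-2.25, -2.31, -2.29, -2.49] 0.0
1 30 0 slope -2.8 yaw 4.9 ([0.63, 1.02, -0.34, -3.03], np.float64(0.028)) [-2.83, -3.03, -3.03, -3.03] 0.04
1 30 8 slope 0.7 yaw 6.9 ([0.58, 1.06, -0.23, -3.03], np.float64(0.021)) [-2.73, -3.03, -3.03, -3.03] 0.03
1 30 16 slope 4.1 yaw 8.8 ([0.52, 1.11, -0.13, -3.03], np.float64(0.009)) [-2.57, -3.03, -2.92, -3.03] 0.015
1 30 24 slope 7.6 yaw 10.7 ([0.61, 0.65, -0.16, -2.65], np.float64(0.0)) [-2.36, -2.65, -2.52, -2.91] 0.0
1 35 0 slope -3.0 yaw 4.4 ([0.63, 1.03, -0.34, -3.03], np.float64(0.106)) [-3.03, -3.03, -3.03, -3.03] 0.113
1 35 8 slope 0.7 yaw 7.0 ([0.57, 1.08, -0.22, -3.03], np.float64(0.099)) [-3.03, -3.03, -3.03, -3.03] 0.103
1 35 16 slope 4.5 yaw 9.6 ([0.51, 1.
[... 760 characters left out ...]
 np.float64(0.0)) [0.41, -0.1, 0.07, -0.11] 0.0
-1 30 16 slope -4.1 yaw -171.2 ([0.43, 1.38, -0.08, -0.08], np.float64(0.0)) [0.57, -0.08, 0.22, -0.06] 0.0
-1 30 24 slope -7.6 yaw -169.3 ([0.61, 0.65, -0.16, 0.5], np.float64(0.0)) [0.78, 0.5, 0.62, 0.23] 0.0
-1 35 0 slope 3.0 yaw -175.6 ([0.44, 1.67, -0.25, -0.38], np.float64(0.027)) [0.03, -0.38, -0.38, -0.43] 0.027
-1 35 8 slope -0.7 yaw -173.0 ([0.39, 1.67, -0.15, -0.33], np.float64(0.054)) [0.09, -0.33, -0.33, -0.38] 0.054
-1 35 16 slope -4.5 yaw -170.4 ([0.33, 1.67, -0.04, -0.28], np.float64(0.07)) [0.25, -0.28, -0.28, -0.31] 0.07
-1 35 24 slope -8.3 yaw -168.0 ([0.55, 0.8, -0.05, 0.41], np.float64(0.058)) [0.57, 0.41, 0.31, 0.01] 0.063
```

```bash
cat > sim.py <<'E'
from ik import *
def IKw(pos,Rt,q0,w=.8):
    f=lambda q:(lambda a:np.r_[(a[0]-pos),w*R.from_matrix(a[1].T@Rt).as_rotvec()])(FK(q))
    return least_squares(f,np.clip(q0,lo+1e-4,hi-1e-4),bounds=(lo,hi)).x
def call(q,d,turn=0,w=.8):
    P,Rr=FK(q);return IKw(P+Rr@np.array(d),Rr@R.from_euler('z',turn,degrees=True).as_matrix(),q,w)
def info(q):
    P,r=FK(q);z=r[:,2];y=r[:,1];return 'P',P.round(3).tolist(),'tilt',np.degrees(np.arccos(-z[2])).round(1),'az',np.degrees(np.arctan2(z[1],z[0])).round(1),'jawyaw',np.degrees(np.arctan2(-y[0],y[1])).round(1),'slope',np.degrees(np.arcsin(y[2])).round(1),'q',q.round(2).tolist()
E
python3 - <<'E'
from h import *
from sim import *
s=arm.get_state();q0=s['q'];print(s['q'])
# calibrate
q=np.array([.2032,.8530,1.2505,.0685,-1.7797,-1.7484])
for w in(.5,.8,1.2): print(w,info(call(q,[-.3,-.05,0],0,w)),'meas P .9738 -.0387 .5467 tilt 14.4')
g=np.array([.658,.231,.174])
print('A');q=q0
for k in range(8):
    P,r=FK(q);T=g-.159*r[:,2]+(np.array([-.03,0,.03]) if k<4 else 0);q=call(q,r.T@(T-P));print(info(q))
print('B');
P,r=FK(q0);q=IKw(np.array([.35,-.3,.5]),r,q0);print(info(q))
for k in range(6):
    P,r=FK(q);q=call(q,r.T@np.array([-.2,.23,0.]));print(info(q))
E
```

```text
[ 0.93651278 -0.01162127 -0.68639102  0.80934484 -0.71126156 -2.96143512]
0.5 ('P', [1.017, -0.052, 0.533], 'tilt', np.float64(23.1), 'az', np.float64(-10.6), 'jawyaw', np.float64(-0.7), 'slope', np.float64(-4.2), 'q', [0.16, 0.94, 1.25, 0.13, -1.5, -1.71]) meas P .9738 -.0387 .5467 tilt 14.4
0.8 ('P', [0.995, -0.051, 0.522], 'tilt', np.float64(16.3), 'az', np.float64(-9.6), 'jawyaw', np.float64(-0.1), 'slope', np.float64(-2.8), 'q', [0.16, 0.94, 1.25, 0.09, -1.61, -1.71]) meas P .9738 -.0387 .5467 tilt 14.4
1.2 ('P', [0.986, -0.05, 0.518], 'tilt', np.float64(13.7), 'az', np.float64(-8.9), 'jawyaw', np.float64(0.0), 'slope', np.float64(-2.2), 'q', [0.16, 0.94, 1.25, 0.07, -1.66, -1.71]) meas P .9738 -.0387 .5467 tilt 14.4
A
('P', [0.548, 0.23, 0.368], 'tilt', np.float64(32.6), 'az', np.float64(-3.1), 'jawyaw', np.float64(6.2), 'slope', np.float64(-5.8), 'q', [0.69, 0.12, -0.78, 1.04, -0.44, -3.03])
('P', [0.548, 0.233, 0.356], 'tilt', np.float64(31.5), 'az', np.float64(-3.1), 'jawyaw', np.float64(6.5), 'slope', np.float64(-5.9), 'q', [0.69, 0.14, -0.78, 1.03, -0.42, -3.03])
('P', [0.
[... 1620 characters left out ...]
99, 0.585], 'tilt', np.float64(28.1), 'az', np.float64(-0.8), 'jawyaw', np.float64(13.6), 'slope', np.float64(-7.6), 'q', [1.63, -0.31, -0.53, 0.5, -1.42, -3.03])
('P', [0.141, 0.557, 0.639], 'tilt', np.float64(26.0), 'az', np.float64(-1.8), 'jawyaw', np.float64(18.6), 'slope', np.float64(-9.6), 'q', [1.79, 0.11, -0.02, 0.44, -1.56, -3.03])
('P', [-0.046, 0.806, 0.657], 'tilt', np.float64(25.9), 'az', np.float64(-2.4), 'jawyaw', np.float64(19.6), 'slope', np.float64(-10.3), 'q', [1.95, 0.64, 0.8, 0.44, -1.9, -3.03])
('P', [-0.182, 0.897, 0.576], 'tilt', np.float64(26.9), 'az', np.float64(4.1), 'jawyaw', np.float64(22.2), 'slope', np.float64(-8.9), 'q', [2.05, 0.97, 1.25, 0.48, -2.01, -3.03])
```

Run:
```python
from h import *
from sim import *
s=arm.get_state();q=s['q']
g=np.array([.658,.231,.174])
for off in [(-.12,-.0,.06)]*2+[(-.12,0,.02)]*4+[(-.1,0,.03),(-.05,0,.02),(0,0,0),(0,0,0),(0,0,.015),(-.06,0,.015),(-.12,-.02,.015),(-.16,-.06,.06)]:
    P,r=FK(q);T=g-.159*r[:,2]+off;d=r.T@(T-P);q=call(q,d,0,1.1);print(off,d.round(3),info(q))
```

```text
(-0.12, -0.0, 0.06) [ 0.081 -0.023  0.056] ('P', [0.463, 0.221, 0.402], 'tilt', np.float64(33.3), 'az', np.float64(-2.9), 'jawyaw', np.float64(6.0), 'slope', np.float64(-5.9), 'q', [0.85, -0.05, -0.85, 0.92, -0.58, -3.03])
(-0.12, -0.0, 0.06) [0.027 0.019 0.023] ('P', [0.461, 0.225, 0.394], 'tilt', np.float64(32.5), 'az', np.float64(-2.8), 'jawyaw', np.float64(6.5), 'slope', np.float64(-5.9), 'q', [0.86, -0.03, -0.86, 0.91, -0.57, -3.03])
(-0.12, 0, 0.02) [0.041 0.018 0.051] ('P', [0.468, 0.22, 0.373], 'tilt', np.float64(31.2), 'az', np.float64(-2.7), 'jawyaw', np.float64(7.1), 'slope', np.float64(-5.9), 'q', [0.82, -0.0, -0.88, 0.93, -0.52, -3.03])
(-0.12, 0, 0.02) [0.03 0.02 0.03] ('P', [0.467, 0.225, 0.363], 'tilt', np.float64(30.3), 'az', np.float64(-2.7), 'jawyaw', np.float64(7.5), 'slope', np.float64(-5.9), 'q', [0.83, 0.01, -0.88, 0.93, -0.51, -3.03])
(-0.12, 0, 0.02) [0.022 0.014 0.022] ('P', [0.466, 0.228, 0.355], 'tilt', np.float64(29.6), 'az', np.float64(-2.6), 'jawyaw', np.float64(7.9), 'slope', np.float64(-5.9), 'q', [0.83, 0.02, -0.88, 0.92, -0.5, -3.03])
(-0.12, 0, 0.0
[... 1230 characters left out ...]
0.22, -0.73, 0.98, -0.39, -2.94])
(-0.06, 0, 0.015) [ 0.052  0.008 -0.029] ('P', [0.522, 0.234, 0.331], 'tilt', np.float64(28.9), 'az', np.float64(-2.6), 'jawyaw', np.float64(8.1), 'slope', np.float64(-5.9), 'q', [0.72, 0.13, -0.83, 1.01, -0.41, -3.03])
(-0.12, -0.02, 0.015) [ 0.057 -0.01  -0.027] ('P', [0.465, 0.211, 0.34], 'tilt', np.float64(28.6), 'az', np.float64(-2.6), 'jawyaw', np.float64(8.3), 'slope', np.float64(-5.9), 'q', [0.79, 0.03, -0.92, 0.95, -0.45, -3.03])
(-0.16, -0.06, 0.06) [ 0.028 -0.034 -0.049] ('P', [0.422, 0.175, 0.374], 'tilt', np.float64(28.6), 'az', np.float64(-2.6), 'jawyaw', np.float64(8.3), 'slope', np.float64(-5.9), 'q', [0.88, -0.11, -0.93, 0.78, -0.58, -2.91])
```

{"method": "play_rows", "body": {
  "targets": [
    [[0.02,-0.006,0.014,0],[0.04,-0.012,0.028,0],[0.06,-0.018,0.042,0],[0.08,-0.023,0.06,0],[0.1,-0.02,0.08,0]]
  ]
}}

```text
t: 15.78
eef_pos: [0.4699, 0.2322, 0.3785]
ee_rot: [-3.035, 0.538, -2.962]
force: [-0.5, 0.5, -0.2]
width: 0.0876
```

{"method": "play_rows", "body": {
  "targets": [
    [[0.02,0.01,0.03,0],[0.05,0.02,0.06,0],[0.05,0.02,0.08,0],[0.05,0.02,0.08,0],[0.05,0.02,0.08,0]]
  ]
}}

```text
t: 16.4
eef_pos: [0.4887, 0.2359, 0.3233]
ee_rot: [-3.044, 0.466, -2.948]
force: [0.9, -0.7, 0.0]
width: 0.088
```

Run:
```python
from h import *
from sim import *
s=arm.get_state();q=s['q'];print(s['t'],s['force'],info(q))
```

```text
16.4 [ 0.91305771 -0.69490618  0.00529168] ('P', [0.489, 0.236, 0.323], 'tilt', np.float64(27.2), 'az', np.float64(-1.2), 'jawyaw', np.float64(8.6), 'slope', np.float64(-5.0), 'q', [0.78, 0.1, -0.87, 0.95, -0.42, -3.03])
```

Run:
```python
from h import *
from sim import *
s=arm.get_state();r=Rm(s['ee_rot']);gp=np.array([.651,.2305,.1665]);T=gp-.159*r[:,2]
tl([T],s);d=r.T@(T-s['eef_pos']);q=s['q']
for f in(.5,1): print(info(call(q,d*f,0,1.1)))
# up/out moves
z=r.T
print('up12',r.T@[0,0,.012],'out-x stand',r.T@[-.0994,-.0113,0],r.round(3))
q=call(q,d);
for w in([0,0,.014],[-.05,-.006,0],[-.05,-.006,0],[-.05,-.05,.05]):
    q=call(q,FK(q)[1].T@w,0,1.1);print(info(q))
```

```text
seg [-0.0709 -0.0159  0.0548] len 0.091
('P', [0.533, 0.234, 0.316], 'tilt', np.float64(27.2), 'az', np.float64(-1.2), 'jawyaw', np.float64(8.6), 'slope', np.float64(-5.0), 'q', [0.71, 0.17, -0.82, 0.97, -0.38, -2.99])
('P', [0.578, 0.232, 0.308], 'tilt', np.float64(27.2), 'az', np.float64(-1.2), 'jawyaw', np.float64(8.6), 'slope', np.float64(-5.0), 'q', [0.65, 0.24, -0.75, 0.97, -0.35, -2.93])
up12 [-0.00538869 -0.00104409 -0.01067108] out-x stand [ 0.08909491  0.0036716  -0.04535048] [[-0.877 -0.149  0.457]
 [-0.172  0.985 -0.009]
 [-0.449 -0.087 -0.889]]
('P', [0.578, 0.232, 0.322], 'tilt', np.float64(27.2), 'az', np.float64(-1.2), 'jawyaw', np.float64(8.6), 'slope', np.float64(-5.0), 'q', [0.68, 0.22, -0.71, 0.88, -0.39, -2.86])
('P', [0.528, 0.226, 0.322], 'tilt', np.float64(27.2), 'az', np.float64(-1.2), 'jawyaw', np.float64(8.6), 'slope', np.float64(-5.0), 'q', [0.71, 0.15, -0.82, 0.94, -0.39, -2.96])
('P', [0.479, 0.22, 0.323], 'tilt', np.float64(27.2), 'az', np.float64(-1.2), 'jawyaw', np.float64(8.6), 'slope', np.float64(-5.0), 'q', [0.77, 0.07, -0.91, 0.96, -0.41, -3.03])
('P', [0.429, 0.17, 0.373], 'tilt', np.float64(27.2), 'az', np.float64(-1.2), 'jawyaw', np.float64(8.6), 'slope', np.float64(-5.0), 'q', [0.86, -0.1, -0.91, 0.71, -0.57, -2.83])
```

{"method": "play_rows", "body": {
  "targets": [
    [[-0.018,-0.004,0.014,0],[-0.036,-0.008,0.028,0],[-0.05,-0.011,0.039,0],[-0.05,-0.011,0.039,0]]
  ]
}}

```text
t: 16.9
eef_pos: [0.5528, 0.2331, 0.3113]
ee_rot: [-3.044, 0.465, -2.948]
force: [-0.5, -1.0, 0.3]
width: 0.0876
```

Run:
```python
from h import *
from sim import *
s=arm.get_state();r=Rm(s['ee_rot']);gp=np.array([.651,.2305,.1665]);T=gp-.159*r[:,2]
tl([T],s);print(info(s['q']),s['force'])
im,d=cams.grab_frame('wrist');save('f.png',im,1.2)
```

```text
seg [-0.0208 -0.0044  0.0147] len 0.026
('P', [0.553, 0.233, 0.311], 'tilt', np.float64(27.2), 'az', np.float64(-1.3), 'jawyaw', np.float64(8.5), 'slope', np.float64(-5.0), 'q', [0.68, 0.2, -0.79, 0.98, -0.36, -2.97]) [-0.46666675 -1.01504035  0.28594109]
```

View pics/f.png

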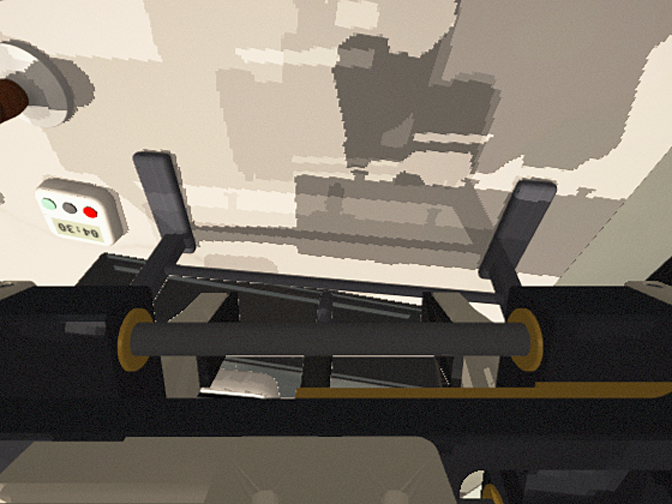

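The hook (dark, x≈320) is seen centred between the pads (195–450). Next: finish the approach, then close.

{"method": "play_rows", "body": {
  "targets": [
    [[-0.01,-0.002,0.008,0],[-0.021,-0.004,0.015,0],[-0.021,-0.004,0.015,0]]
  ]
}}

```text
t: 17.32
eef_pos: [0.5784, 0.233, 0.3082]
ee_rot: [-3.044, 0.465, -2.948]
force: [-0.4, 0.9, 0.1]
width: 0.0875
```

{"method": "play_rows", "body": {
  "targets": [
    [[0,0,0,0],[0,0,0,0],[0,0,0,0],[0,0,0,0],[0,0,0,0]]
  ],
  "grip": 255,
  "newtons": 35
}}

```text
t: 17.95
eef_pos: [0.5775, 0.2329, 0.3084]
ee_rot: [-3.044, 0.466, -2.947]
force: [0.0, 0.2, 0.5]
width: 0.0431
```

Run:
```python
from h import *
from sim import *
s=arm.get_state();r=Rm(s['ee_rot']);print(s['width'],s['force'],info(s['q']),s['eef_pos']+.159*r[:,2])
print('up',r.T@[0,0,.01],'out-x',r.T@[-.0994,-.0113,0])
```

```text
0.04305732596592305 [0.006777   0.23141317 0.45788104] ('P', [0.577, 0.233, 0.308], 'tilt', np.float64(27.2), 'az', np.float64(-1.1), 'jawyaw', np.float64(8.6), 'slope', np.float64(-5.0), 'q', [0.65, 0.23, -0.75, 0.97, -0.35, -2.93]) [0.65016377 0.23147182 0.16697837]
up [-0.00448874 -0.00086884 -0.00889361] out-x [ 0.08910094  0.00372377 -0.04533439]
```

Width is still closing, so I wait.

{"method": "play_rows", "body": {
  "targets": [
    [[0,0,0,0],[0,0,0,0],[0,0,0,0],[0,0,0,0],[0,0,0,0]]
  ]
}}

```text
t: 18.58
eef_pos: [0.5778, 0.2328, 0.3088]
ee_rot: [-3.044, 0.466, -2.948]
force: [1.5, -1.9, 3.1]
width: 0.0147
```

{"method": "play_rows", "body": {
  "targets": [
    [[0,0,0,0],[0,0,0,0]]
  ]
}}

```text
t: 18.82
eef_pos: [0.5777, 0.233, 0.3088]
ee_rot: [-3.044, 0.466, -2.947]
force: [0.6, -1.9, 6.0]
width: 0.0144
```

{"method": "play_rows", "body": {
  "targets": [
    [[-0.002,0,-0.004,0],[-0.0036,-0.0007,-0.0072,0],[0.006,0,-0.012,0],[0.016,0.0003,-0.017,0],[0.026,0.0007,-0.022,0]]
  ]
}}

```text
t: 19.45
eef_pos: [0.5442, 0.2292, 0.3173]
ee_rot: [-3.045, 0.467, -2.948]
force: [4.9, -3.2, 5.4]
width: 0.0137
```

{"method": "play_rows", "body": {
  "targets": [
    [[0.015,0.0005,-0.0075,0],[0.03,0.001,-0.015,0],[0.045,0.002,-0.023,0],[0.045,0.002,-0.023,0]]
  ]
}}

```text
t: 19.95
eef_pos: [0.498, 0.2269, 0.3266]
ee_rot: [-3.052, 0.48, -2.947]
force: [18.0, -1.5, 23.3]
width: 0.0134
```

Run:
```python
from h import *
from sim import *
s=arm.get_state();r=Rm(s['ee_rot']);print(s['t'],s['width'],s['force'],info(s['q']))
p=cams.camera_params('scene');im,d=cams.grab_frame('scene');np.savez('s2.npz',im=im,d=d);save('g.png',im[140:290,200:400],4)
for c in['side','wrist']:
  i2,d=cams.grab_frame(c);print(c,[(np.round(r['xyz'],3).tolist(),round(r['score'],2)) for r in finder.find_in(c,'s_hook')[:3]])
# model hook points in scene
R0=Rm([-3.044,.466,-2.948]);
```

```text
19.95 0.013412673488284997 [17.95271943 -1.54019962 23.28894135] ('P', [0.498, 0.227, 0.327], 'tilt', np.float64(28.0), 'az', np.float64(0.1), 'jawyaw', np.float64(8.7), 'slope', np.float64(-4.6), 'q', [0.74, 0.1, -0.88, 0.99, -0.39, -3.03])
side []
wrist [([0.569, 0.229, 0.179], 0.66)]
```

View pics/g.png

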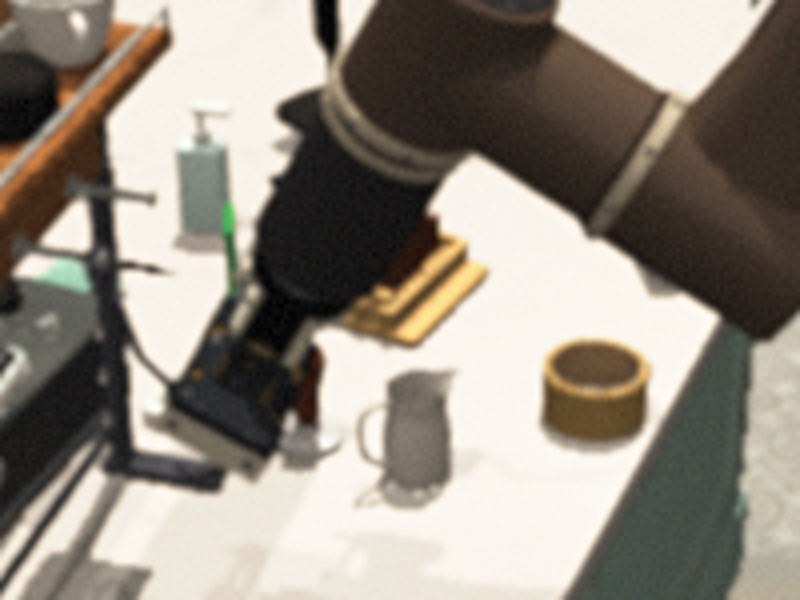

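Crop: the gripper at (230,400) has the hook's lower end, but the wire still runs up to the middle peg near (115,265), with the knob at (170,272). The bend did not come off. The cause is the jaw's 5° slope, which pushed the bend about 14 mm sideways against the peg. I go back, release, let it hang and regrasp with the jaw plane through the peg.

{"method": "play_rows", "body": {
  "targets": [
    [[-0.015,-0.0005,0.0075,0],[-0.03,-0.001,0.015,0],[-0.045,-0.002,0.023,0],[-0.055,-0.002,0.031,0],[-0.065,-0.0025,0.036,0]]
  ]
}}

```text
t: 20.82
eef_pos: [0.5693, 0.2318, 0.3134]
ee_rot: [-3.043, 0.462, -2.947]
force: [-0.7, -0.4, 0.4]
width: 0.0133
```

Run:
```python
from h import *
from sim import *
s=arm.get_state();r=Rm(s['ee_rot']);print(s['width'],s['force'],info(s['q']));gp=s['eef_pos']+.159*r[:,2];print(gp)
print('to grasp',r.T@(np.array([.650,.2305,.167])-gp))
```

```text
0.013318878327750343 [-0.67702763 -0.41090117  0.41077638] ('P', [0.569, 0.232, 0.313], 'tilt', np.float64(27.0), 'az', np.float64(-1.3), 'jawyaw', np.float64(8.7), 'slope', np.float64(-5.0), 'q', [0.67, 0.22, -0.75, 0.92, -0.37, -2.91])
[0.64149968 0.23010803 0.17176746]
to grasp [-0.00541157 -0.00046896  0.0081014 ]
```

{"method": "play_rows", "body": {
  "targets": [
    [[0,0,0,0],[0,0,0,0],[0,0,0,0],[0,0,0,0],[0,0,0,0]]
  ],
  "grip": 90
}}

```text
t: 21.45
eef_pos: [0.5686, 0.232, 0.3148]
ee_rot: [-3.045, 0.464, -2.947]
force: [0.4, -0.3, 0.2]
width: 0.055
```

{"method": "play_rows", "body": {
  "targets": [
    [[0.006,0,-0.003,0],[0.006,0,-0.003,0],[0.006,0,-0.003,0],[0.006,0,-0.003,0]]
  ]
}}

```text
t: 21.95
eef_pos: [0.5621, 0.231, 0.3146]
ee_rot: [-3.044, 0.463, -2.947]
force: [0.7, 0.1, -1.0]
width: 0.0566
```

Run:
```python
from h import *
s=arm.get_state();print(s['t'],s['width'],s['force'])
im,d=cams.grab_frame('scene');save('i.png',np.hstack([im[170:260,190:270],np.load('scene.npz')['im'][170:260,190:270]]),4.8)
```

```text
21.95 0.05661401766862448 [ 0.73519173  0.05446432 -0.96757317]
```

View pics/i.png

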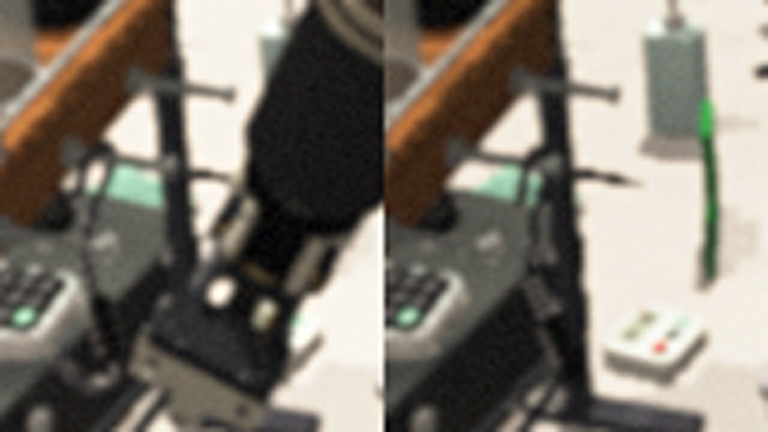

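Crop: the hook now hangs freely but near the peg's root, at (95,155) against (161,160) at the start, so about 44 mm further back. I measure it and check that the crossbar leaves room for a low pinch to draw it forward.

Run:
```python
from h import *
from sim import *
z=np.load('w1.npz');p=dict(intrinsics=z['K'],position=z['pos'],attitude=z['att'])
X=cloud('wrist',z['d'],p).reshape(-1,3);m=(z['d'].ravel()>0)&(X[:,0]>.66)&(X[:,0]<.82)&(X[:,1]>.12)&(X[:,1]<.2)&(X[:,2]>.01)&(X[:,2]<.28)
H,xe,ze=np.histogram2d(X[m,0],X[m,2],bins=[16,13],range=[[.66,.82],[.01,.27]]);print('crossbar: rows x from .66, cols z from .01 step .02');print(H.astype(int))
s=arm.get_state();p=cams.camera_params('wrist');im,d=cams.grab_frame('wrist')
print([(np.round(r['xyz'],3).tolist(),round(r['score'],2)) for r in finder.find_in('wrist','s_hook')[:3]])
X=cloud('wrist',d,p).reshape(-1,3);X=X[(d.ravel()>0)&(abs(X[:,0]-.70)<.055)&(abs(X[:,1]-.232)<.04)]
for a in np.arange(.1,.22,.012):
    Q=X[(X[:,2]>=a)&(X[:,2]<a+.012)]
    if len(Q): print(round(a+.006,3),len(Q),'x',np.percentile(Q[:,0],[5,50,95]).round(4),'y',np.percentile(Q[:,1],[5,50,95]).round(4))
q=s['q'];r=Rm(s['ee_rot'])
for gp in([.64,.226,.132],[.684,.225,.132],[.64,.222,.132]):
    q=IK(np.array(gp)-.159*r[:,2],r,q)[0];print(info(q))
print(info(s['q']))
```

```text
crossbar: rows x from .66, cols z from .01 step .02
[[  0   0   0   0   0   0   0   0   0   0   0   0   0]
 [  0   0   0   0   0   0   0   0   0   0   0   0   0]
 [  0   0   0   0   0   0   0   0   0   0   0   0   0]
 [  0   0   0   0   0   0   0   0   0   0   0   0   0]
 [  0   0   0   0   0   0   0   0   0   0   0   0   0]
 [  0   0   0   0   0   0   0   0   0   0   0   0   0]
 [  0  16  84   0   0   0   0   0   0   0   0   0   0]
 [  0   6  92   0   0   0   0   0   0   0   0   0   0]
 [  0   0   1   0   0   0   0   0   0   0   0   0   0]
 [  0   0   0   0   0   0   0   0   0   0   0   0   0]
 [ 35  71   0   0   0   0   0   0   0   0   0   0   0]
 [ 57 257 239 258 344   2   0   0   0   0   0   0   0]
 [  0   0   0   0 103 281   3   0   0   0   0   0   0]
 [  0   0   0   0  19 107  46   0   0   0   0   0   0]
 [  0   0   0   0   8  55  68   0   0   0   0   0   0]
 [  0   0   0   0   5  52  69   0   0   0   0   0   0]]
[([0.705, 0.228, 0.151], 0.79)]
0.13 125 x [0.7342 0.7438 0.7507] y [0.2193 0.2219 0.225 ]
0.142 77 x [0.7044 0.706  0.7536] y [0.2197 0.227  0.231 ]
0.154 194 x [0.7027 0.705  0.7081] y [0.2216 0.2279 0.2343]
0.166 115 x [0.6466 0.7043 0.7063] y [0.2019 0.2267 0.2341]
('P', [0.569, 0.227, 0.278], 'tilt', np.float64(25.7), 'az', np.float64(-1.3), 'jawyaw', np.float64(9.0), 'slope', np.float64(-4.9), 'q', [0.61, 0.26, -0.81, 1.09, -0.29, -3.03])
('P', [0.612, 0.226, 0.275], 'tilt', np.float64(26.7), 'az', np.float64(-1.2), 'jawyaw', np.float64(8.7), 'slope', np.float64(-5.0), 'q', [0.55, 0.31, -0.75, 1.14, -0.27, -3.03])
('P', [0.569, 0.223, 0.278], 'tilt', np.float64(25.7), 'az', np.float64(-1.3), 'jawyaw', np.float64(9.0), 'slope', np.float64(-4.9), 'q', [0.6, 0.25, -0.81, 1.1, -0.29, -3.03])
('P', [0.562, 0.231, 0.315], 'tilt', np.float64(27.1), 'az', np.float64(-1.1), 'jawyaw', np.float64(8.7), 'slope', np.float64(-5.0), 'q', [0.68, 0.21, -0.76, 0.93, -0.37, -2.92])
```

{"method": "play_rows", "body": {
  "targets": [
    [[0.02,0,-0.02,0],[0.04,0,-0.04,0],[0.06,0,-0.06,0],[0.06,0,-0.06,0]]
  ],
  "grip": 0
}}

```text
t: 22.6
eef_pos: [0.481, 0.221, 0.3421]
ee_rot: [-3.046, 0.465, -2.946]
force: [-0.1, 0.0, 0.5]
width: 0.0865
```

```bash
cat > hk.py <<'E'
from h import *
def prof(lo=.1,hi=.31,st=.015,xc=.69,verbose=1):
    p=cams.camera_params('wrist');im,d=cams.grab_frame('wrist')
    X=cloud('wrist',d,p).reshape(-1,3);X=X[(d.ravel()>0)&(abs(X[:,0]-xc)<.065)&(abs(X[:,1]-.23)<.035)]
    for a in np.arange(lo,hi,st):
        Q=X[(X[:,2]>=a)&(X[:,2]<a+st)]
        if len(Q)>5: print(round(a+st/2,3),len(Q),'x',np.percentile(Q[:,0],[5,50,95]).round(3),'y',np.percentile(Q[:,1],[5,50,95]).round(3))
    return im,d
E
python3 - <<'E'
from hk import *
from sim import *
s=arm.get_state();print(s['t'],info(s['q']))
prof();cams.grab_frame('side');cams.grab_frame('side');print();im,d=prof();save('j.png',im[150:420],1.4)
E
```

```text
22.6 ('P', [0.481, 0.221, 0.342], 'tilt', np.float64(27.1), 'az', np.float64(-0.9), 'jawyaw', np.float64(8.7), 'slope', np.float64(-4.9), 'q', [0.81, 0.06, -0.86, 0.84, -0.47, -2.93])
0.122 114 x [0.704 0.717 0.724] y [0.223 0.226 0.229]
0.138 112 x [0.679 0.681 0.729] y [0.222 0.228 0.233]
0.153 152 x [0.679 0.681 0.684] y [0.225 0.231 0.236]
0.168 9 x [0.679 0.68  0.681] y [0.226 0.228 0.232]

0.122 91 x [0.712 0.734 0.742] y [0.22  0.223 0.226]
0.138 73 x [0.702 0.704 0.709] y [0.225 0.228 0.232]
0.153 29 x [0.701 0.703 0.705] y [0.226 0.228 0.232]
```

View pics/j.png

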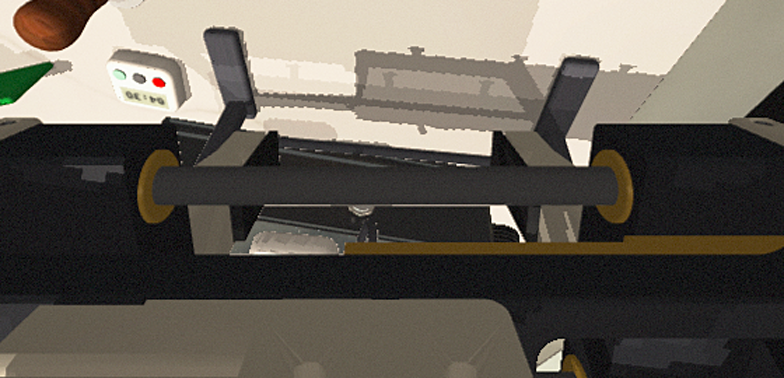

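Run:
```python
from hk import *
tl([(.44,.235,.46)])
```

```text
seg [-0.0182  0.0095 -0.1254] len 0.127
```

{"method": "play_rows", "body": {
  "targets": [
    [[-0.006,0.003,-0.04,0],[-0.012,0.006,-0.085,0],[-0.018,0.01,-0.125,0],[-0.018,0.01,-0.125,0]]
  ]
}}

```text
t: 23.3
eef_pos: [0.4398, 0.2364, 0.4628]
ee_rot: [-3.049, 0.468, -2.948]
force: [0.3, 0.3, 0.0]
width: 0.0878
```

Run:
```python
from hk import *
print(arm.get_state()['t'])
for k in range(5):
    p=cams.camera_params('wrist');im,d=cams.grab_frame('wrist')
    X=cloud('wrist',d,p).reshape(-1,3);X=X[(d.ravel()>0)&(abs(X[:,0]-.69)<.065)&(abs(X[:,1]-.23)<.03)]
    print([(b,np.round(np.median(Q[:,0]),3),np.round(np.median(Q[:,1]),3),len(Q)) for b in(.12,.15,.18,.21,.24,.27) for Q in[X[abs(X[:,2]-b)<.006]] if len(Q)>4]);cams.grab_frame('side')
```

```text
23.3
[(0.12, np.float64(0.7), np.float64(0.227), 43), (0.15, np.float64(0.669), np.float64(0.233), 45), (0.18, np.float64(0.678), np.float64(0.232), 116), (0.24, np.float64(0.696), np.float64(0.233), 54)]
[(0.12, np.float64(0.72), np.float64(0.225), 37), (0.15, np.float64(0.69), np.float64(0.231), 37), (0.18, np.float64(0.695), np.float64(0.229), 29), (0.21, np.float64(0.708), np.float64(0.231), 24), (0.24, np.float64(0.705), np.float64(0.232), 49)]
[(0.12, np.float64(0.727), np.float64(0.223), 18), (0.15, np.float64(0.701), np.float64(0.23), 37), (0.21, np.float64(0.713), np.float64(0.23), 40), (0.24, np.float64(0.711), np.float64(0.231), 35)]
[(0.12, np.float64(0.722), np.float64(0.223), 36), (0.15, np.float64(0.693), np.float64(0.229), 35), (0.18, np.float64(0.695), np.float64(0.226), 7), (0.21, np.float64(0.709), np.float64(0.23), 32), (0.24, np.float64(0.707), np.float64(0.231), 44)]
[(0.12, np.float64(0.703), np.float64(0.223), 48), (0.15, np.float64(0.673), np.float64(0.229), 44), (0.18, np.float64(0.681), np.float64(0.23), 110), (0.24, np.float64(0.698), np.float64(0.232), 56)]
```

Run:
```python
from hk import *
from sim import *
s=arm.get_state();q=s['q'];print(s['t'])
for gp in([.60,.215,.20],[.61,.212,.148],[.676,.2177,.148],[.676,.2177,.148],[.640,.2137,.148],[.651,.2174,.1665]):
    P,r=FK(q);T=np.array(gp)-.159*r[:,2];d=r.T@(T-P);q=call(q,d,0,1.1);P,r=FK(q);print(gp,d.round(4),(P+.159*r[:,2]).round(3),info(q)[2:])
```

```text
23.8
[0.6, 0.215, 0.2] [-0.0217 -0.021   0.1448] [0.6   0.215 0.2  ] ('tilt', np.float64(27.0), 'az', np.float64(-1.3), 'jawyaw', np.float64(8.6), 'slope', np.float64(-5.0), 'q', [0.74, 0.12, -0.78, 0.81, -0.45, -2.84])
[0.61, 0.212, 0.148] [0.0149 0.0001 0.0509] [0.612 0.211 0.157] ('tilt', np.float64(26.8), 'az', np.float64(-1.3), 'jawyaw', np.float64(8.7), 'slope', np.float64(-5.0), 'q', [0.63, 0.18, -0.85, 1.08, -0.31, -3.03])
[0.676, 0.2177, 0.148] [-0.0534 -0.0024  0.0368] [0.676 0.218 0.148] ('tilt', np.float64(26.8), 'az', np.float64(-1.3), 'jawyaw', np.float64(8.7), 'slope', np.float64(-5.0), 'q', [0.58, 0.28, -0.74, 1.03, -0.3, -2.94])
[0.676, 0.2177, 0.148] [-0. -0. -0.] [0.676 0.218 0.148] ('tilt', np.float64(26.8), 'az', np.float64(-1.3), 'jawyaw', np.float64(8.7), 'slope', np.float64(-5.0), 'q', [0.58, 0.28, -0.74, 1.03, -0.3, -2.94])
[0.64, 0.2137, 0.148] [ 0.0324  0.0015 -0.0162] [0.64  0.214 0.148] ('tilt', np.float64(26.8), 'az', np.float64(-1.3), 'jawyaw', np.float64(8.7), 'slope', np.float64(-5.0), 'q', [0.59, 0.23, -0.82, 1.11, -0.29, -3.03])
[0.651, 0.2174, 0.1665] [-0.0182  0.0005 -0.0112] [0.651 0.217 0.167] ('tilt', np.float64(26.8), 'az', np.float64(-1.3), 'jawyaw', np.float64(8.7), 'slope', np.float64(-5.0), 'q', [0.64, 0.23, -0.74, 0.93, -0.35, -2.88])
```

{"method": "play_rows", "body": {
  "targets": [
    [[-0.006,-0.006,0.045,0],[-0.012,-0.012,0.09,0],[-0.022,-0.021,0.145,0],[-0.034,-0.022,0.172,0],[-0.046,-0.022,0.202,0]]
  ]
}}

```text
t: 24.42
eef_pos: [0.5761, 0.2196, 0.3009]
ee_rot: [-3.044, 0.462, -2.947]
force: [0.9, 1.3, 1.0]
width: 0.0879
```

Run:
```python
from hk import *
s=arm.get_state();r=Rm(s['ee_rot']);gp=s['eef_pos']+.159*r[:,2];print(s['t'],gp,s['force'],'to go',r.T@(np.array([.673,.2177,.148])-gp))
prof(.1,.2)
```

```text
24.425 [0.64828944 0.21812325 0.15929526] [0.88431041 1.30902006 0.95448542] to go [-0.01658866 -0.00314274  0.02129115]
0.122 68 x [0.681 0.719 0.723] y [0.219 0.224 0.228]
0.138 311 x [0.635 0.645 0.726] y [0.22  0.26  0.264]
0.153 507 x [0.629 0.641 0.68 ] y [0.224 0.26  0.264]
0.168 455 x [0.627 0.679 0.683] y [0.223 0.231 0.263]
0.182 295 x [0.626 0.632 0.638] y [0.262 0.263 0.265]
```

{"method": "play_rows", "body": {
  "targets": [
    [[-0.008,-0.002,0.01,0],[-0.016,-0.003,0.021,0],[-0.016,-0.003,0.021,0],[-0.016,-0.003,0.021,0],[-0.016,-0.003,0.021,0]]
  ],
  "grip": 255,
  "newtons": 20
}}

```text
t: 25.1
eef_pos: [0.5989, 0.2195, 0.2916]
ee_rot: [-3.045, 0.464, -2.947]
force: [0.4, -0.2, 0.2]
width: 0.0434
```

{"method": "play_rows", "body": {
  "targets": [
    [[0,0,0,0],[0,0,0,0],[0,0,0,0],[0,0,0,0],[0,0,0,0]]
  ]
}}

```text
t: 25.72
eef_pos: [0.5992, 0.2193, 0.2909]
ee_rot: [-3.044, 0.463, -2.947]
force: [-0.4, -0.4, -0.2]
width: 0.0135
```

Run:
```python
from hk import *
from sim import *
s=arm.get_state();r=Rm(s['ee_rot']);gp=s['eef_pos']+.159*r[:,2];print(s['t'],gp,s['force'],s['moment'],s['width'],info(s['q']))
prof(.1,.2,.01)
```

```text
25.725 [0.6715656  0.21778475 0.14934241] [-0.44170328 -0.39285935 -0.1959819 ] [ 0.01705912  1.52212084 -0.03437988] 0.01347256474020626 ('P', [0.599, 0.219, 0.291], 'tilt', np.float64(27.1), 'az', np.float64(-1.2), 'jawyaw', np.float64(8.7), 'slope', np.float64(-5.0), 'q', [0.58, 0.27, -0.75, 1.07, -0.3, -2.98])
0.125 66 x [0.669 0.672 0.701] y [0.208 0.215 0.225]
0.135 444 x [0.661 0.667 0.672] y [0.201 0.217 0.232]
0.145 645 x [0.658 0.664 0.667] y [0.201 0.216 0.23 ]
0.155 228 x [0.652 0.657 0.661] y [0.202 0.209 0.23 ]
0.165 480 x [0.668 0.67  0.673] y [0.213 0.22  0.226]
0.175 902 x [0.653 0.664 0.674] y [0.208 0.22  0.229]
0.185 243 x [0.634 0.644 0.656] y [0.206 0.226 0.229]
0.195 143 x [0.625 0.631 0.641] y [0.205 0.206 0.227]
```

The sleeve is held (13.5 mm, zero side force) with the jaw plane through the peg. I lift and draw it off from here.

{"method": "play_rows", "body": {
  "targets": [
    [[0,0,0,0],[-0.002,0,-0.004,0],[-0.004,-0.0007,-0.008,0],[0.004,0,-0.0125,0],[0.013,0,-0.017,0]]
  ],
  "newtons": 50
}}

```text
t: 26.4
eef_pos: [0.5791, 0.2171, 0.2999]
ee_rot: [-3.044, 0.463, -2.947]
force: [-0.3, -1.2, -0.4]
width: 0.0129
```

{"method": "play_rows", "body": {
  "targets": [
    [[0.009,0.0003,-0.0045,0],[0.018,0.0007,-0.009,0],[0.018,0.0007,-0.009,0]]
  ]
}}

```text
t: 26.78
eef_pos: [0.5593, 0.2145, 0.3003]
ee_rot: [-3.044, 0.463, -2.947]
force: [0.3, -0.1, -0.5]
width: 0.0135
```

Run:
```python
from hk import *
from sim import *
s=arm.get_state();r=Rm(s['ee_rot']);gp=s['eef_pos']+.159*r[:,2];print(s['t'],gp,s['force'],s['width'],info(s['q']))
prof(.1,.2,.01)
```

```text
26.775 [0.63165874 0.21307    0.15877769] [ 0.33118245 -0.14686173 -0.47328481] 0.013452382975647229 ('P', [0.559, 0.214, 0.3], 'tilt', np.float64(27.1), 'az', np.float64(-1.1), 'jawyaw', np.float64(8.7), 'slope', np.float64(-5.0), 'q', [0.61, 0.21, -0.82, 1.07, -0.31, -3.01])
0.135 95 x [0.628 0.632 0.659] y [0.203 0.21  0.221]
0.145 322 x [0.625 0.627 0.639] y [0.197 0.209 0.221]
0.155 185 x [0.625 0.626 0.629] y [0.2   0.21  0.219]
0.175 476 x [0.629 0.63  0.632] y [0.209 0.215 0.221]
0.185 353 x [0.625 0.632 0.634] y [0.206 0.213 0.222]
```

{"method": "play_rows", "body": {
  "targets": [
    [[0.009,0.0003,-0.0045,0],[0.018,0.0007,-0.009,0],[0.027,0.001,-0.0135,0],[0.036,0.0014,-0.018,0],[0.036,0.0014,-0.018,0]]
  ]
}}

```text
t: 27.45
eef_pos: [0.5211, 0.2099, 0.304]
ee_rot: [-3.046, 0.458, -2.946]
force: [-0.0, -0.2, -0.7]
width: 0.0128
```

Run:
```python
from hk import *
from sim import *
s=arm.get_state();r=Rm(s['ee_rot']);gp=s['eef_pos']+.159*r[:,2];print(s['t'],gp,s['force'],s['width'],info(s['q']))
im,d=cams.grab_frame('scene');np.savez('s3.npz',im=im,d=d);save('k.png',im[160:300,190:330],5)
P=cloud('scene',d);print([(np.round(r['xyz'],3).tolist(),round(r['score'],2)) for r in finder.find_in('scene','s_hook')[:3]])
tl([(.42,.16,.40),(.40,-.10,.42)],s)
```

```text
27.45 [0.59269329 0.20851759 0.16196909] [-0.03645194 -0.17175468 -0.67995279] 0.012812757878368539 ('P', [0.521, 0.21, 0.304], 'tilt', np.float64(26.7), 'az', np.float64(-1.1), 'jawyaw', np.float64(8.8), 'slope', np.float64(-4.9), 'q', [0.65, 0.15, -0.88, 1.06, -0.33, -3.03])
[([0.618, 0.219, 0.276], 0.56), ([0.614, 0.008, 0.012], 0.19)]
seg [ 0.0553 -0.042  -0.1309] len 0.148
seg [ 0.0541 -0.2547 -0.0247] len 0.262
```

View pics/k.png

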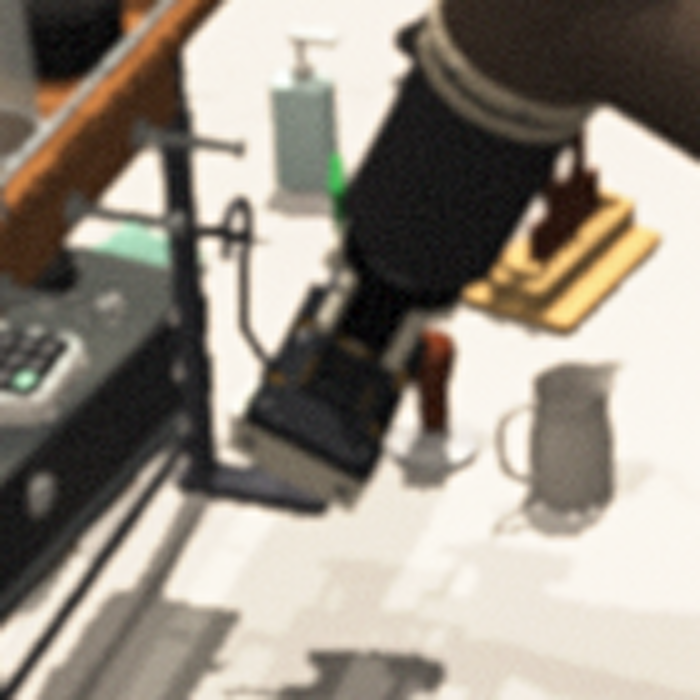

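Crop: the upper bend is at (237,220), clear of the knob at (185,228). The hook is off the peg and rigid in the grip. Next I estimate its pose in the hand.

Run:
```python
from hk import *
from sim import *
z=np.load('s3.npz');X=cloud('scene',z['d']).reshape(-1,3);X=X[z['d'].ravel()>0]
m=(abs(X[:,0]-.615)<.05)&(abs(X[:,1]-.21)<.04)&(X[:,2]>.19)
X1=X[m]
for a in np.arange(.19,.33,.012):
    Q=X1[(X1[:,2]>=a)&(X1[:,2]<a+.012)]
    if len(Q): print(round(a+.006,3),len(Q),np.percentile(Q[:,0],[10,50,90]).round(3),np.percentile(Q[:,1],[10,50,90]).round(3))
print('top',X1[:,2].max())
s=arm.get_state();r=Rm(s['ee_rot']);p=cams.camera_params('wrist');im,d=cams.grab_frame('wrist')
X=cloud('wrist',d,p).reshape(-1,3);X=X[d.ravel()>0];X=X[(abs(X[:,0]-.615)<.06)&(abs(X[:,1]-.21)<.03)&(X[:,2]>.07)]
# in tool frame rel. grasp point
T=(X-s['eef_pos']-.159*r[:,2])@r
m=abs(T[:,1])<.009
for a in np.arange(-.06,.09,.006):
    Q=T[m&(T[:,2]>=a)&(T[:,2]<a+.006)]
    if len(Q)>3: print('tz',round(a+.003,3),len(Q),'tx',np.percentile(Q[:,0],[5,50,95]).round(4),'ty',np.percentile(Q[:,1],[10,90]).round(4))
```

```text
0.196 1 [0.617 0.617 0.617] [0.219 0.219 0.219]
0.208 5 [0.612 0.615 0.617] [0.215 0.218 0.221]
0.22 26 [0.567 0.572 0.617] [0.218 0.226 0.248]
0.232 72 [0.572 0.59  0.621] [0.201 0.222 0.246]
0.244 59 [0.568 0.593 0.62 ] [0.18  0.219 0.243]
0.256 30 [0.568 0.574 0.622] [0.192 0.224 0.234]
0.268 13 [0.578 0.618 0.622] [0.211 0.224 0.226]
0.28 12 [0.615 0.619 0.621] [0.22  0.224 0.228]
0.292 25 [0.616 0.62  0.658] [0.211 0.221 0.244]
0.304 29 [0.616 0.62  0.661] [0.214 0.232 0.245]
0.316 21 [0.615 0.618 0.621] [0.225 0.231 0.242]
top 0.4164073443502979
tz -0.027 314 tx [-0.0083 -0.0027  0.0031] ty [-0.0085  0.0084]
tz -0.021 365 tx [-0.0132 -0.0111 -0.003 ] ty [-0.0051  0.0057]
tz -0.015 413 tx [-0.0096 -0.0066  0.0101] ty [-0.0056  0.0062]
tz -0.009 60 tx [0.0088 0.0104 0.0107] ty [-0.0084  0.0082]
tz -0.003 147 tx [0.0049 0.0073 0.0107] ty [-0.0075  0.0075]
tz 0.003 197 tx [0.005  0.009  0.0107] ty [-0.0067  0.0068]
tz 0.009 113 tx [0.009  0.0106 0.0115] ty [-0.0071  0.0075]
tz 0.015 110 tx [-0.0019  0.0103  0.0118] ty [-0.0074  0.0072]
tz 0.021 40 tx [0.0057 0.01   0.011 ] ty [-0.0069  0.0069]
tz 0.033 8 tx [-0.0061 -0.003   0.0008] ty [-0.0046 -0.0044]
tz 0.039 11 tx [-0.0147 -0.0112 -0.0078] ty [-0.0047 -0.0046]
```

```bash
cat > geo.py <<'E'
from h import *
Rr=Rm([-3.046,.458,-2.946]);P0=np.array([.5211,.2099,.304])
L={'lower':Rr.T@(np.array([.612,.209,.130])-P0),'upper':Rr.T@(np.array([.619,.226,.3035])-P0),'tip':Rr.T@(np.array([.634,.2115,.144])-P0)}
xb=np.array([.9955,-.095,0]);hole=np.array([.622,-.25,.095])
E
python3 - <<'E'
from geo import *
from sim import *
s=arm.get_state();r=Rm(s['ee_rot']);rr=r@R.from_euler('z',14,degrees=True).as_matrix();print(rr.round(3))
Tp=hole-.075*xb+[0,0,.005]-rr@L['lower'];print(Tp, Tp+rr@L['tip'],Tp+rr@L['upper'])
q=s['q'];
w1=np.array([.43,.08,.40]);
print(info(IK(w1,r,q)[0]),info(IK(Tp,rr,IK(w1,rr,q)[0])[0]))
tl([w1,w1+(Tp-w1)*.5+[0,0,.04],Tp],s)
E
```

```text
[[-0.891  0.066  0.45 ]
 [ 0.069  0.998 -0.009]
 [-0.449  0.023 -0.893]]
[ 0.45643977 -0.24116371  0.2739951 ] [ 0.56916658 -0.24672401  0.1139616 ] [ 0.55550289 -0.24666894  0.27423887]
('P', [0.43, 0.08, 0.4], 'tilt', np.float64(26.7), 'az', np.float64(-1.1), 'jawyaw', np.float64(8.8), 'slope', np.float64(-4.9), 'q', [0.72, -0.19, -0.87, 0.55, -0.61, -2.53]) ('P', [0.456, -0.241, 0.274], 'tilt', np.float64(26.7), 'az', np.float64(-1.1), 'jawyaw', np.float64(-3.8), 'slope', np.float64(1.3), 'q', [-0.13, 0.13, -0.63, -0.15, -0.34, -1.38])
seg [ 0.061  -0.1223 -0.1262] len 0.186
seg [ 0.0265 -0.1581  0.0279] len 0.163
seg [ 0.0619 -0.1513  0.0993] len 0.191
```

{"method": "play_rows", "body": {
  "targets": [
    [[0.02,-0.041,-0.042,0],[0.041,-0.082,-0.084,0],[0.061,-0.122,-0.126,0],[0.07,-0.175,-0.117,0],[0.079,-0.228,-0.107,0]]
  ]
}}

```text
t: 28.22
eef_pos: [0.4382, -0.0284, 0.3851]
ee_rot: [-3.046, 0.461, -2.944]
force: [1.0, 0.4, -0.7]
width: 0.0126
```

{"method": "play_rows", "body": {
  "targets": [
    [[0.009,-0.053,0.009,3],[0.028,-0.1,0.035,6],[0.046,-0.145,0.06,9],[0.058,-0.17,0.075,12],[0.068,-0.19,0.09,14]]
  ]
}}

```text
t: 28.85
eef_pos: [0.4481, -0.2288, 0.289]
ee_rot: [3.115, 0.465, 3.061]
force: [0.0, -0.4, -0.5]
width: 0.013
```

{"method": "play_rows", "body": {
  "targets": [
    [[0,0,0,0],[0,0,0,0]]
  ]
}}

```text
t: 29.1
eef_pos: [0.4482, -0.2272, 0.2901]
ee_rot: [3.116, 0.466, 3.064]
force: [0.6, -0.1, -1.0]
width: 0.0126
```

Run:
```python
from geo import *
from sim import *
s=arm.get_state();r=Rm(s['ee_rot']);print(s['t'],s['width'],s['force'],info(s['q']))
for k in L: print(k,s['eef_pos']+r@L[k])
ims=[]
for c in['scene','side','wrist']:
    p=cams.camera_params(c);im,d=cams.grab_frame(c);np.savez('b_%s.npz'%c,im=im,d=d,K=p['intrinsics'],pos=p['position'],att=p['attitude']);ims.append(im)
    for qn in['board_hole','hook_lower','hook_tip','s_hook']:
        print(c,qn,[(np.round(k['xyz'],3).tolist(),round(k['score'],2)) for k in finder.find_in(c,qn)[:2]])
def crop(c,im,w):
    u,v=proj(c,s['eef_pos']+r@L['tip'])[0].astype(int);print(c,u,v);return cv2.resize(im[max(v-w,0):v+w,max(u-w,0):u+w],(390,390),interpolation=cv2.INTER_CUBIC)
save('l.png',np.hstack([crop('scene',ims[0],50),crop('side',ims[1],50)]))
```

```text
29.1 0.012609026869702987 [ 0.64508765 -0.06660915 -1.04443245] ('P', [0.448, -0.227, 0.29], 'tilt', np.float64(26.7), 'az', np.float64(-1.2), 'jawyaw', np.float64(-3.8), 'slope', np.float64(1.3), 'q', [-0.09, 0.09, -0.67, -0.09, -0.36, -1.47])
lower [ 0.53898648 -0.22905716  0.11605833]
upper [ 0.54724718 -0.23276066  0.29029465]
tip [ 0.56082209 -0.23290548  0.1300099 ]
scene board_hole []
scene hook_lower [([0.548, -0.23, 0.256], 0.39)]
scene hook_tip [([0.548, -0.229, 0.261], 0.62)]
scene s_hook []
side board_hole [([0.758, -0.154, 0.049], 0.69), ([0.62, -0.258, 0.072], 0.47)]
side hook_lower [([0.544, -0.238, 0.249], 0.46)]
side hook_tip [([0.54, -0.235, 0.245], 0.57)]
side s_hook [([0.71, 0.191, 0.394], 0.62), ([0.548, -0.236, 0.248], 0.4)]
wrist board_hole [([0.62, -0.223, 0.035], 0.59)]
wrist hook_lower [([0.524, -0.227, 0.166], 0.94)]
wrist hook_tip [([0.521, -0.228, 0.168], 0.86)]
wrist s_hook [([0.519, -0.227, 0.165], 0.65), ([0.599, -0.25, 0.011], 0.5)]
scene 317 188
side 295 264
```

View pics/l.png

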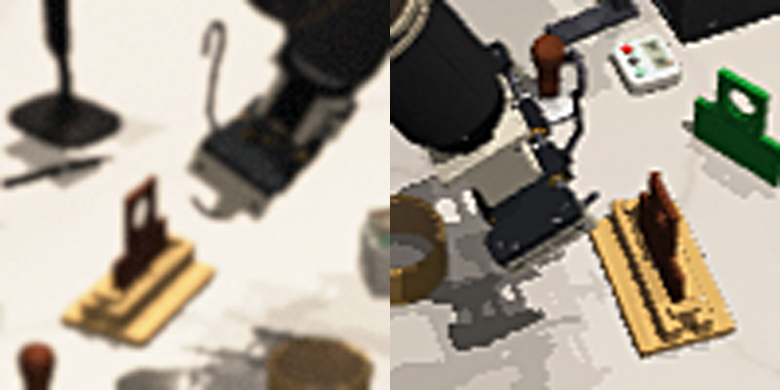

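Left half (scene): tip at (195,198) and hole at (141,213). Right half (side): tip at (597,195) and hole at (657,205). The hook stays rigid in the hand with the tip forward. I triangulate both from the same pair of cameras.

Run:
```python
from geo import *
def tri(a,b):
    A=[];B=[]
    for c,(u,v) in(('scene',a),('side',b)):
        p=cams.camera_params(c);K=np.array(p['intrinsics']);d=Rm(p['attitude'])@np.linalg.solve(K,[u,v,1]);d/=np.linalg.norm(d);M=np.eye(3)-np.outer(d,d);A.append(M);B.append(M@p['position'])
    X=np.linalg.lstsq(np.vstack(A),np.hstack(B),rcond=None)[0];return X,[np.linalg.norm(M@X-b) for M,b in zip(A,B)]
f=390/100
S=lambda x,y:(317-50+x/f-.1,188-50+y/f-.1);T=lambda x,y:(295-50+(x-390)/f-.1,264-50+y/f-.1)
print('hole',tri(S(141,213),T(657,205)));print('tip',tri(S(195,198),T(597,195)))
print('topneck',tri(S(148,180),T(655,176)))
z=np.load('b_wrist.npz');p={'intrinsics':z['K'],'position':z['pos'],'attitude':z['att']};X=cloud('wrist',z['d'],p).reshape(-1,3);X=X[z['d'].ravel()>0]
Q=X[(abs(X[:,0]-.622)<.03)&(abs(X[:,1]+.25)<.07)&(X[:,2]>.06)];print('wrist board',len(Q),Q.min(0) if len(Q) else '',Q.max(0) if len(Q) else '')
Q=X[(abs(X[:,0]-.622)<.06)&(abs(X[:,1]+.25)<.09)&(X[:,2]>.015)&(X[:,2]<.055)];print('rack',len(Q),cv2.minAreaRect(Q[:,:2].astype(np.float32)))
# board edges, per side: y range by height, from scene first frame
for c in('scene','side'):
    z=np.load(c+'.npz');X=cloud(c,z['d']).reshape(-1,3);X=X[z['d'].ravel()>0];Q=X[(abs(X[:,0]-.622)<.025)&(abs(X[:,1]+.25)<.07)]
    for a,b in((.07,.1),(.1,.128)):
        k=Q[(Q[:,2]>a)&(Q[:,2]<b)];print(c,a,len(k),np.percentile(k,[2,50,98],axis=0).round(3).tolist())
```

```text
hole (array([ 0.62064882, -0.24289529,  0.09733498]), [np.float64(0.0018111298563675585), np.float64(0.0018111298563669952)])
tip (array([ 0.56534201, -0.23526228,  0.12880105]), [np.float64(0.002332914433512119), np.float64(0.0023329144335113854)])
topneck (array([ 0.61547994, -0.24161987,  0.13500601]), [np.float64(0.004307975908641915), np.float64(0.004307975908643035)])
wrist board 43 [ 0.61792718 -0.24330246  0.06030515] [ 0.62276489 -0.22302815  0.06691564]
rack 3483 ((0.6098642945289612, -0.2481052577495575), (0.1496228277683258, 0.022102786228060722), 83.77949523925781)
scene 0.07 63 [[0.617, -0.279, 0.071], [0.623, -0.247, 0.082], [0.629, -0.214, 0.1]]
scene 0.1 56 [[0.618, -0.276, 0.102], [0.623, -0.241, 0.115], [0.631, -0.217, 0.123]]
side 0.07 54 [[0.617, -0.279, 0.071], [0.622, -0.247, 0.082], [0.628, -0.222, 0.099]]
side 0.1 53 [[0.617, -0.278, 0.105], [0.622, -0.257, 0.12], [0.629, -0.225, 0.124]]
```

Run:
```python
from geo import *
s=arm.get_state();r=Rm(s['ee_rot'])
print(r.T@[.015,-.0105,-.026],r.T@[.0565,-.0055,0])
```

```text
[-0.00241193 -0.01008721  0.03006129] [-0.05071052 -0.00176526  0.02545245]
```

{"method": "play_rows", "body": {
  "targets": [
    [[-0.001,-0.005,0.015,0],[-0.0024,-0.01,0.03,0],[-0.0024,-0.01,0.03,0],[-0.0024,-0.01,0.03,0]]
  ]
}}

```text
t: 30.35
eef_pos: [0.4631, -0.2378, 0.2634]
ee_rot: [3.116, 0.465, 3.064]
force: [0.7, 0.4, -1.1]
width: 0.0131
```

Run:
```python
from geo import *
s=arm.get_state();r=Rm(s['ee_rot']);print(s['t'],s['force'])
for k in L: print(k,(s['eef_pos']+r@L[k]).round(4))
ims=[]
for c in['scene','side']:
    im,d=cams.grab_frame(c);u,v=proj(c,[.60,-.243,.1])[0].astype(int);print(c,u,v);w=34
    ims.append(cv2.resize(im[v-w:v+w,u-w:u+w],(390,390),interpolation=cv2.INTER_CUBIC))
save('m.png',np.hstack(ims))
```

```text
30.35 [ 0.74563163  0.3665817  -1.08751311]
lower [ 0.5537 -0.2396  0.0893]
upper [ 0.5622 -0.2434  0.2635]
tip [ 0.5756 -0.2435  0.1032]
scene 307 192
side 307 268
```

View pics/m.png

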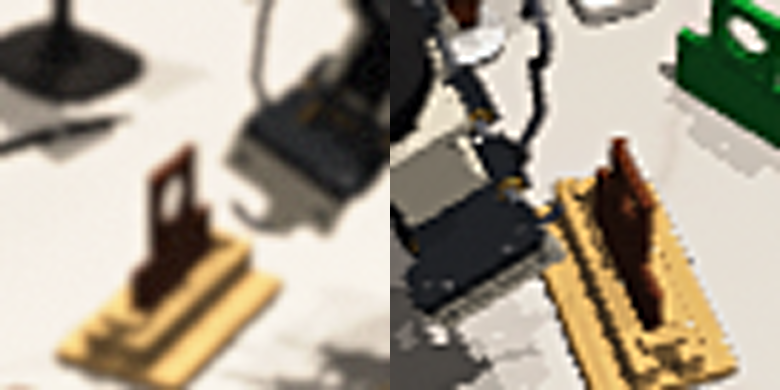

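Left half: tip at (237,208), hole at (175,198). Right half: tip at (557,213), hole at (627,200).

Run:
```python
from geo import *
def tri(a,b):
    A=[];B=[]
    for c,(u,v) in(('scene',a),('side',b)):
        p=cams.camera_params(c);K=np.array(p['intrinsics']);d=Rm(p['attitude'])@np.linalg.solve(K,[u,v,1]);d/=np.linalg.norm(d);M=np.eye(3)-np.outer(d,d);A.append(M);B.append(M@p['position'])
    return np.linalg.lstsq(np.vstack(A),np.hstack(B),rcond=None)[0].round(4)
f=390/68
S=lambda x,y:(307-34+x/f-.4,192-34+y/f-.4);T=lambda x,y:(307-34+(x-390)/f-.4,268-34+y/f-.4)
h=tri(S(175,198),T(627,200));t=tri(S(237,208),T(557,213));print(h,t,h-t)
for n,X in(('hole model',[.621,-.247,.095]),('tip model',[.5776,-.2443,.1032]),('lower',[.5557,-.2405,.0893])): 
    a=proj('scene',X)[0];b=proj('side',X)[0];print(n,(a-[307-34-.4,192-34-.4])*f,(b-[307-34-.4,268-34-.4])*f+[390,0])
```

```text
[ 0.6214 -0.2489  0.0947] [ 0.5776 -0.2443  0.0992] [ 0.0438 -0.0046 -0.0045]
hole model [174.1497129 198.9903273] [624.86703053 197.71186012]
tip model [237.12486385 202.39769569] [557.12138687 208.70991712]
lower [267.63209994 231.32059323] [520.25562181 230.57864094]
```

{"method": "play_rows", "body": {
  "targets": [
    [[-0.013,-0.0005,0.0065,0],[-0.026,-0.001,0.013,0],[-0.038,-0.0015,0.019,0],[-0.051,-0.002,0.0255,0],[-0.051,-0.002,0.0255,0]]
  ]
}}

```text
t: 31.08
eef_pos: [0.5211, -0.2435, 0.2638]
ee_rot: [3.116, 0.466, 3.064]
force: [-0.4, -0.1, -0.6]
width: 0.0128
```

Run:
```python
from geo import *
s=arm.get_state();r=Rm(s['ee_rot']);print(s['t'],s['force'],s['width'])
for k in L: print(k,(s['eef_pos']+r@L[k]).round(4))
for c in('scene','side'):
    im,d=cams.grab_frame(c);X=cloud(c,d).reshape(-1,3);X=X[d.ravel()>0];Q=X[(abs(X[:,0]-.622)<.03)&(abs(X[:,1]+.25)<.07)&(X[:,2]>.062)&(X[:,2]<.13)];print(c,len(Q),np.percentile(Q,[2,50,98],axis=0).round(3).tolist())
print('up',r.T@[0,0,.1])
```

```text
31.075 [-0.42658777 -0.13213605 -0.59449276] 0.012796981984693517
lower [ 0.6119 -0.2452  0.0898]
upper [ 0.6202 -0.249   0.264 ]
tip [ 0.6338 -0.2491  0.1037]
scene 128 [[0.595, -0.277, 0.063], [0.622, -0.227, 0.089], [0.632, -0.201, 0.121]]
side 49 [[0.616, -0.301, 0.063], [0.622, -0.275, 0.082], [0.637, -0.238, 0.125]]
up [-0.04490898  0.002296   -0.08931916]
```

{"method": "play_rows", "body": {
  "targets": [
    [[0,0,0,0],[-0.0045,0,-0.009,0],[-0.009,0.0005,-0.018,0],[-0.018,0.001,-0.036,0],[-0.027,0.0015,-0.054,0]]
  ]
}}

```text
t: 31.8
eef_pos: [0.5194, -0.2433, 0.3256]
ee_rot: [3.116, 0.466, 3.064]
force: [-1.0, -0.9, -2.4]
width: 0.0128
```

{"method": "play_rows", "body": {
  "targets": [
    [[-0.009,0.0005,-0.018,0],[-0.018,0.001,-0.036,0],[-0.027,0.0015,-0.054,0],[-0.027,0.0015,-0.054,0]]
  ]
}}

```text
t: 32.3
eef_pos: [0.5196, -0.2432, 0.3871]
ee_rot: [3.116, 0.47, 3.064]
force: [-1.0, -0.6, -2.2]
width: 0.0128
```

Run:
```python
from geo import *
s=arm.get_state();r=Rm(s['ee_rot']);print(s['t'],s['force'],s['width'],s['eef_pos'])
lw=s['eef_pos']+r@L['lower'];print(lw)
for c in('scene','side'):
    im,d=cams.grab_frame(c);X=cloud(c,d).reshape(-1,3);col=im.reshape(-1,3).astype(int);m=(d.ravel()>0)&(abs(X[:,0]-lw[0])<.05)&(abs(X[:,1]-lw[1])<.07)&(X[:,2]>.06)&(X[:,2]<lw[2]+.03)&(col[:,0]>col[:,2]+25);Q=X[m];print(c,len(Q),np.percentile(Q,[2,50,98],axis=0).round(3).tolist() if len(Q) else '')
    print([(np.round(k['xyz'],3).tolist(),round(k['score'],2)) for k in finder.find_in(c,'board')[:3]])
save('n.png',im)
```

```text
32.3 [-1.02300893 -0.63135378 -2.21190804] 0.012770394691338527 [ 0.51963268 -0.24324524  0.38714401]
[ 0.61113419 -0.24515288  0.21346772]
scene 206 [[0.605, -0.294, 0.121], [0.623, -0.231, 0.171], [0.635, -0.192, 0.235]]
[([0.623, -0.232, 0.166], 0.87), ([0.745, -0.124, 0.063], 0.62), ([0.52, 0.017, 0.054], 0.53)]
side 50 [[0.614, -0.302, 0.12], [0.619, -0.283, 0.172], [0.624, -0.27, 0.211]]
[([0.759, -0.157, 0.048], 0.73), ([0.62, -0.276, 0.154], 0.7), ([0.618, -0.254, 0.358], 0.56)]
```

Run:
```python
from geo import *
from sim import *
s=arm.get_state();r=Rm(s['ee_rot']);rr=r@R.from_euler('z',-14,degrees=True).as_matrix();print(R.from_matrix(rr).as_euler('xyz'),info(s['q']))
tl([(.45,-.07,.43),(.44,.10,.42),(.495,.205,.37)],s)
q=s['q']
for w,o in(((.45,-.07,.43),r),((.44,.10,.42),rr),((.495,.205,.37),rr),((.521,.21,.304),rr),((.5593,.2145,.3003),rr),((.5791,.2171,.2999),rr)):
    q,e=IK(np.array(w),o,q);print(q.round(2),round(e,4))
```

```text
[-3.04625055  0.45565507 -2.94678879] ('P', [0.519, -0.243, 0.384], 'tilt', np.float64(26.6), 'az', np.float64(-1.1), 'jawyaw', np.float64(-3.8), 'slope', np.float64(1.3), 'q', [-0.11, 0.09, -0.41, -0.07, -0.61, -1.48])
seg [ 0.053   0.1692 -0.0738] len 0.192
seg [0.0252 0.1687 0.003 ] len 0.171
seg [-0.0193  0.1072  0.0684] len 0.129
[ 0.34 -0.19 -0.7   0.27 -0.64 -2.16] 0.0
[ 0.75 -0.18 -0.8   0.53 -0.67 -2.52] 0.0
[ 0.8   0.04 -0.77  0.69 -0.54 -2.76] 0.0
[ 0.66  0.15 -0.88  1.04 -0.33 -3.02] 0.0
[ 0.63  0.21 -0.81  1.02 -0.32 -2.97] 0.0
[ 0.62  0.24 -0.77  0.98 -0.33 -2.92] 0.0
```

{"method": "play_rows", "body": {
  "targets": [
    [[0.006,0.02,-0.011,0],[0.018,0.058,-0.028,0],[0.031,0.1,-0.046,0],[0.044,0.142,-0.064,0],[0.056,0.185,-0.073,0]]
  ]
}}

```text
t: 33.12
eef_pos: [0.4482, -0.0531, 0.4291]
ee_rot: [3.115, 0.466, 3.064]
force: [0.6, 0.2, -1.5]
width: 0.013
```

{"method": "play_rows", "body": {
  "targets": [
    [[0.006,0.04,0.001,-3.5],[0.012,0.08,0.002,-7],[0.018,0.115,0.003,-10.5],[0.021,0.14,0.003,-13],[0.022,0.153,0.003,-14]]
  ]
}}

```text
t: 33.75
eef_pos: [0.4406, 0.1011, 0.4193]
ee_rot: [-3.045, 0.456, -2.944]
force: [0.3, -0.4, -3.5]
width: 0.0127
```

Run:
```python
from geo import *
from sim import *
s=arm.get_state();r=Rm(s['ee_rot']);print(s['t'],s['force'],s['width'],info(s['q']))
for k in L: print(k,(s['eef_pos']+r@L[k]).round(4))
tl([(.50,.205,.365),(.521,.2099,.304)],s)
```

```text
33.75 [ 0.32491121 -0.35562832 -3.50846843] 0.012669728548777995 ('P', [0.441, 0.101, 0.419], 'tilt', np.float64(26.7), 'az', np.float64(-1.1), 'jawyaw', np.float64(8.9), 'slope', np.float64(-5.0), 'q', [0.76, -0.18, -0.8, 0.53, -0.67, -2.52])
lower [0.5312 0.1001 0.2452]
upper [0.5385 0.1174 0.4186]
tip [0.5532 0.1027 0.2591]
seg [-0.0467  0.0978  0.0743] len 0.131
seg [0.0075 0.0069 0.0639] len 0.065
```

{"method": "play_rows", "body": {
  "targets": [
    [[-0.008,0.018,0.014,0],[-0.02,0.044,0.034,0],[-0.033,0.07,0.054,0],[-0.043,0.09,0.07,0],[-0.047,0.098,0.0743,0]]
  ]
}}

```text
t: 34.38
eef_pos: [0.5014, 0.2044, 0.3644]
ee_rot: [-3.044, 0.455, -2.946]
force: [-0.2, -0.8, -2.4]
width: 0.0131
```

{"method": "play_rows", "body": {
  "targets": [
    [[0.002,0.002,0.018,0],[0.005,0.004,0.04,0],[0.0075,0.007,0.06,0],[0.0075,0.007,0.064,0],[0.0075,0.007,0.064,0]]
  ]
}}

```text
t: 35.0
eef_pos: [0.5222, 0.2083, 0.3054]
ee_rot: [-3.045, 0.457, -2.947]
force: [-0.1, 0.6, -2.8]
width: 0.0132
```

Run:
```python
from geo import *
from sim import *
s=arm.get_state();r=Rm(s['ee_rot']);print(s['t'],s['force'],s['width'],info(s['q']))
up=s['eef_pos']+r@L['upper'];print(up,s['eef_pos']+r@L['lower'])
im,d=cams.grab_frame('scene');z0=np.load('s3.npz')['d']
def topp(d):
    X=cloud('scene',d).reshape(-1,3);return X[(d.ravel()>0)&(abs(X[:,0]-.618)<.022)&(abs(X[:,1]-.225)<.03)&(X[:,2]>.262)&(X[:,2]<.345)]
for D_ in(z0,d):
    Q=topp(D_);print(len(Q),[(round(a,3),np.median(k,0)[:2].round(4).tolist(),len(k)) for a in np.arange(.265,.335,.01) for k in[Q[abs(Q[:,2]-a)<.005]] if len(k)],Q[:,2].max())
save('o.png',im)
tl([(.5593,.2145,.3003),(.5791,.2171,.2999)],s)
```

```text
35.0 [-0.14814498  0.60547462 -2.77869083] 0.01315280491809968 ('P', [0.522, 0.208, 0.305], 'tilt', np.float64(26.7), 'az', np.float64(-1.2), 'jawyaw', np.float64(8.7), 'slope', np.float64(-5.0), 'q', [0.66, 0.15, -0.88, 1.04, -0.33, -3.02])
[0.62010838 0.2242294  0.30482261] [0.61300157 0.20706629 0.13134301]
78 [(np.float64(0.265), [0.6192, 0.2253], 8), (np.float64(0.275), [0.6188, 0.2246], 10), (np.float64(0.285), [0.6191, 0.2195], 9), (np.float64(0.295), [0.6175, 0.2181], 15), (np.float64(0.305), [0.6184, 0.2184], 15), (np.float64(0.315), [0.6182, 0.232], 20), (np.float64(0.325), [0.6177, 0.225], 1)] 0.3206219569758908
84 [(np.float64(0.265), [0.6199, 0.2242], 4), (np.float64(0.275), [0.6208, 0.2237], 7), (np.float64(0.285), [0.6201, 0.218], 12), (np.float64(0.295), [0.6209, 0.2163], 18), (np.float64(0.305), [0.6196, 0.2382], 21), (np.float64(0.315), [0.6208, 0.2346], 19), (np.float64(0.325), [0.6202, 0.2302], 3)] 0.32361029971690414
seg [-0.0315  0.001   0.0212] len 0.038
seg [-0.0177 -0.0004  0.0092] len 0.02
```

{"method": "play_rows", "body": {
  "targets": [
    [[-0.004,0.001,0.0065,0],[-0.012,0.001,0.0105,0],[-0.022,0.001,0.016,0],[-0.0315,0.001,0.0212,0],[-0.0315,0.001,0.0212,0]]
  ]
}}

```text
t: 35.67
eef_pos: [0.5599, 0.2156, 0.2996]
ee_rot: [-3.045, 0.457, -2.947]
force: [-0.1, 0.8, -2.1]
width: 0.0131
```

Run:
```python
from geo import *
from sim import *
s=arm.get_state();r=Rm(s['ee_rot']);print(s['t'],s['force'],s['moment'],s['width'],s['eef_pos'],info(s['q'])[2:10])
print(s['eef_pos']+r@L['upper'])
im,d=cams.grab_frame('scene');X=cloud('scene',d).reshape(-1,3);Q=X[(d.ravel()>0)&(abs(X[:,0]-.655)<.03)&(abs(X[:,1]-.23)<.03)&(X[:,2]>.262)&(X[:,2]<.345)]
print([(round(a,3),np.percentile(k[:,0],[10,50,90]).round(3).tolist(),np.percentile(k[:,1],[5,50,95]).round(3).tolist(),len(k)) for a in np.arange(.265,.335,.01) for k in[Q[abs(Q[:,2]-a)<.005]] if len(k)])
tl([(.5791,.2171,.2999)],s)
```

```text
35.675 [-0.14871604  0.77160994 -2.1010906 ] [0.06971004 1.93137848 0.01383329] 0.013121229322370635 [0.55991335 0.21561123 0.2996177 ] ('tilt', np.float64(26.7), 'az', np.float64(-1.2), 'jawyaw', np.float64(8.7), 'slope', np.float64(-5.0))
[0.65782679 0.23162593 0.2990193 ]
[(np.float64(0.265), [0.655, 0.657, 0.659], [0.23, 0.231, 0.235], 3), (np.float64(0.275), [0.656, 0.657, 0.662], [0.223, 0.23, 0.234], 10), (np.float64(0.285), [0.655, 0.657, 0.662], [0.22, 0.225, 0.251], 11), (np.float64(0.295), [0.652, 0.658, 0.681], [0.22, 0.235, 0.252], 30), (np.float64(0.305), [0.653, 0.658, 0.677], [0.22, 0.236, 0.248], 27), (np.float64(0.315), [0.654, 0.659, 0.66], [0.228, 0.237, 0.249], 14)]
seg [-0.0173 -0.0015  0.0084] len 0.019
```

{"method": "play_rows", "body": {
  "targets": [
    [[-0.006,-0.0003,0.003,0],[-0.012,-0.0006,0.006,0],[-0.0195,-0.001,0.0095,0],[-0.0195,-0.001,0.0095,0]]
  ]
}}

```text
t: 36.22
eef_pos: [0.5813, 0.2179, 0.3001]
ee_rot: [-3.046, 0.457, -2.946]
force: [-0.2, -1.0, -2.1]
width: 0.0128
```

Run:
```python
from geo import *
s=arm.get_state();r=Rm(s['ee_rot']);print(s['t'],s['force'],s['moment'],s['width'],s['eef_pos'])
print(s['eef_pos']+r@L['upper'],'down',r.T@[0,0,-.009])
```

```text
36.225 [-0.19008053 -0.97103684 -2.08567596] [0.09100337 1.89954624 0.03371236] 0.01279624370570541 [0.58127426 0.21792401 0.30011203]
[0.67918524 0.23395528 0.29955604] down [0.00397472 0.00077454 0.00803752]
```

{"method": "play_rows", "body": {
  "targets": [
    [[0.0012,0.0002,0.0024,0],[0.0024,0.0005,0.0048,0],[0.0037,0.0007,0.0074,0],[0.0037,0.0007,0.0074,0]]
  ]
}}

```text
t: 36.72
eef_pos: [0.5807, 0.2175, 0.2919]
ee_rot: [-3.045, 0.458, -2.946]
force: [0.5, 0.2, -1.8]
width: 0.0123
```

{"method": "play_rows", "body": {
  "targets": [
    [[0.0004,0.0001,0.0009,0],[0.0008,0.0002,0.0018,0],[0.0008,0.0002,0.0018,0]]
  ]
}}

```text
t: 37.1
eef_pos: [0.5813, 0.2182, 0.2911]
ee_rot: [-3.046, 0.46, -2.946]
force: [1.2, -0.0, 5.0]
width: 0.0128
```

{"method": "play_rows", "body": {
  "targets": [
    [[0,0,0,0],[0,0,0,0],[0,0,0,0],[0,0,0,0],[0,0,0,0]]
  ],
  "grip": 110,
  "newtons": 10
}}

```text
t: 37.72
eef_pos: [0.5806, 0.2176, 0.2897]
ee_rot: [-3.045, 0.457, -2.946]
force: [0.3, -0.4, -0.1]
width: 0.0493
```

{"method": "play_rows", "body": {
  "targets": [
    [[0,0,0,0],[0.004,0,-0.002,0],[0.012,0.0005,-0.006,0],[0.022,0.001,-0.011,0],[0.034,0.0015,-0.017,0]]
  ]
}}

```text
t: 38.35
eef_pos: [0.5438, 0.2129, 0.2935]
ee_rot: [-3.046, 0.451, -2.946]
force: [-0.1, 0.2, 0.6]
width: 0.0502
```

Run:
```python
from geo import *
s=arm.get_state();r=Rm(s['ee_rot']);print(s['t'],s['force'],s['width'],s['eef_pos'])
for k in range(3):
    im,d=cams.grab_frame('scene');X=cloud('scene',d).reshape(-1,3);c=im.reshape(-1,3).astype(int)
    Q=X[(d.ravel()>0)&(abs(X[:,0]-.69)<.05)&(abs(X[:,1]-.23)<.08)&(X[:,2]>.01)&(X[:,2]<.15)&(c[:,0]>c[:,2]+25)];print(len(Q),np.percentile(Q,[3,50,97],axis=0).round(3).tolist() if len(Q) else '')
print([(np.round(k['xyz'],3).tolist(),round(k['score'],2)) for k in finder.find_in('scene','board')[:3]])
print('back',r.T@[-.09,-.01,0])
```

```text
38.35 [-0.09094006  0.22632615  0.56736104] 0.050168984214798075 [0.54375469 0.21286008 0.29345656]
97 [[0.661, 0.192, 0.029], [0.672, 0.255, 0.082], [0.723, 0.281, 0.133]]
99 [[0.661, 0.21, 0.031], [0.671, 0.254, 0.089], [0.719, 0.284, 0.133]]
113 [[0.661, 0.22, 0.035], [0.67, 0.257, 0.085], [0.721, 0.288, 0.135]]
[([0.669, 0.258, 0.081], 0.75)]
back [ 0.08121449  0.00389126 -0.03986307]
```

{"method": "play_rows", "body": {
  "targets": [
    [[0.02,0.001,-0.012,0],[0.045,0.002,-0.03,0],[0.07,0.003,-0.055,0],[0.09,0.004,-0.09,0],[0.09,0.004,-0.13,0]]
  ]
}}

```text
t: 39.17
eef_pos: [0.4049, 0.2011, 0.3696]
ee_rot: [-3.045, 0.448, -2.945]
force: [2.1, 0.7, 1.6]
width: 0.0499
```

{"method": "play_rows", "body": {
  "targets": [
    [[0,0,0,0],[0,0,0,0],[0,0,0,0],[0,0,0,0],[0,0,0,0]]
  ]
}}

```text
t: 39.8
eef_pos: [0.4071, 0.2022, 0.3696]
ee_rot: [-3.045, 0.45, -2.946]
force: [-0.3, 0.3, -0.8]
width: 0.0499
```

{"method": "play_rows", "body": {
  "targets": [
    [[0,0,0,0],[0,0,0,0],[0,0,0,0],[0,0,0,0],[0,0,0,0]]
  ]
}}

```text
t: 40.42
eef_pos: [0.4068, 0.2025, 0.3702]
ee_rot: [-3.046, 0.451, -2.946]
force: [-0.1, -0.8, -0.4]
width: 0.0499
```

{"method": "play_rows", "body": {
  "targets": [
    [[0,0,0,0],[0,0,0,0],[0,0,0,0],[0,0,0,0],[0,0,0,0]]
  ]
}}

```text
t: 41.05
eef_pos: [0.4069, 0.2025, 0.3702]
ee_rot: [-3.046, 0.451, -2.946]
force: [-0.5, 0.3, 0.2]
width: 0.0499
```

```bash
cat > sw.py <<'E'
from h import *
s=arm.get_state();print(s['t'],s['eef_pos'],s['force'])
pr=None
for k in range(12):
    im,d=cams.grab_frame('scene');X=cloud('scene',d).reshape(-1,3);c=im.reshape(-1,3).astype(int);ok=d.ravel()>0
    B=X[ok&(abs(X[:,0]-.69)<.06)&(abs(X[:,1]-.24)<.08)&(X[:,2]>.02)&(X[:,2]<.15)&(c[:,0]>c[:,2]+25)]
    H=X[ok&(abs(X[:,0]-.68)<.05)&(abs(X[:,1]-.23)<.03)&(X[:,2]>.19)&(X[:,2]<.25)]
    g=im.astype(int)[150:290,170:280];print(len(B),B.mean(0).round(4),B[:,2].min().round(3),'diff',0 if pr is None else abs(g-pr).mean().round(2),len(H),np.median(H,0).round(4));pr=g
E
python3 sw.py
```

```text
41.05 [0.4068525  0.20247224 0.37020276] [-0.52004745  0.28728675  0.19940278]
68 [0.6779 0.253  0.0864] 0.026 diff 0 62 [0.6793 0.2352 0.215 ]
83 [0.6772 0.2556 0.0856] 0.025 diff 2.05 63 [0.6798 0.235  0.2143]
93 [0.6753 0.2532 0.0887] 0.026 diff 2.06 61 [0.6801 0.2349 0.2124]
94 [0.677  0.2524 0.0888] 0.025 diff 2.04 65 [0.6784 0.2356 0.2133]
90 [0.6761 0.2525 0.0915] 0.023 diff 2.02 67 [0.6783 0.2354 0.2126]
86 [0.6765 0.2495 0.0871] 0.023 diff 2.0 60 [0.6795 0.2353 0.2146]
72 [0.6751 0.2519 0.0874] 0.025 diff 2.0 62 [0.6774 0.2366 0.2157]
78 [0.6754 0.2506 0.0886] 0.021 diff 1.98 64 [0.6794 0.236  0.2124]
78 [0.677  0.2531 0.0913] 0.027 diff 2.0 65 [0.6787 0.2355 0.2142]
78 [0.677  0.2487 0.0942] 0.028 diff 2.05 61 [0.6791 0.2357 0.2152]
79 [0.6756 0.2529 0.0929] 0.025 diff 2.08 61 [0.6795 0.235  0.2149]
74 [0.6771 0.2554 0.0923] 0.028 diff 2.1 62 [0.6792 0.2352 0.2147]
```

Run:
```python
from h import *
for c in['scene','side']:
    cams.grab_frame(c)
    for q in ['steel_jug','tamper','sugar_caddy','espresso_cup','board','s_hook']: print(c,q,[(np.round(r['xyz'],3).tolist(),round(r['score'],2)) for r in finder.find_in(c,q)[:2]])
print(arm.get_state()['t']);job_done()
```

```text
scene steel_jug [([0.505, 0.019, 0.039], 0.87), ([0.677, 0.232, 0.192], 0.23)]
scene tamper [([0.619, 0.008, 0.01], 0.6)]
scene sugar_caddy [([0.414, -0.364, 0.035], 0.65), ([0.672, 0.25, 0.083], 0.39)]
scene espresso_cup [([0.406, 0.366, 0.036], 0.98)]
scene board [([0.673, 0.253, 0.082], 0.75), ([0.746, -0.126, 0.061], 0.48)]
scene s_hook [([0.676, 0.233, 0.192], 0.52)]
side steel_jug [([0.516, -0.022, 0.05], 0.52)]
side tamper [([0.611, -0.02, 0.018], 0.76)]
side sugar_caddy [([0.421, -0.399, 0.042], 0.87), ([0.684, 0.218, 0.072], 0.72)]
side espresso_cup [([0.404, 0.393, 0.04], 0.69), ([0.682, 0.219, 0.076], 0.31)]
side board [([0.681, 0.221, 0.073], 0.73), ([0.759, -0.154, 0.051], 0.56)]
side s_hook []
42.35
the job is handed in; nothing more can be done
```

The serving board now hangs from the S-hook on the middle peg, and I handed the job in at 42.35 s with the gripper backed off. The hand-in gave no verdict.

**What I did:** The moves can only turn the tool about its own axis. I got the 27° tilt by driving the arm past its reach and joint limits. I took the hook off the peg, passed its lower tip through the hole from the front, lifted the board out of the rack and hung the hook back.

**What went wrong:** The first try at taking the hook off jammed on the peg. I released the hook, which slid back along the peg and swung. I then regrasped it lower on the sleeve, in line with the peg, and it came off cleanly.

**Last checks:**
- **Hanging:** Board and hook showed no motion beyond camera noise over 12 frames. The board's lower edge was about 25 mm above the counter.
- **Position on the peg:** The upper bend sits roughly 6 to 10 mm behind the peg point, so behind the knob.
- **Insertion:** The wrist showed no side force as the tip went through the hole, and the board came up with the hook. I had used all 12 pictures, so I did not look at the final hang or the tip at the back; that rests on the depth readings.
- **Bystanders:** The scene camera found the caddy and cup within about 6 mm of their starting places. The jug and tamper read 10 to 20 mm off, which I put down to the finder seeing different parts of them. No contact force was felt near any of the four.

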